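# Load the board tester and hold its press frame at the index

## Robot

A 7-joint arm with a two-finger parallel gripper is mounted at the origin on a cart in front of the work surface, level with it; the furniture and walls round the work are solid. World frame = base frame: x ahead of the robot, y to its left, z up, the work surface at z = 0. Lengths are in mm, angles in rad, forces in N, time in s.
With the tool pointing down it reaches from about 400 to 850 mm from the base axis. Payload 4.5 kg.
Tool frame: the origin (TCP) lies at the very end of the fingers, on their centre line; the grasp point (between the pads) lies 19 mm behind it; y points along the fingers, z is the direction in which the jaws open and shut, and the axes are right-handed (so a half turn about y gives the same grasp; the last joint's range is limited). The gripper opens to 88 mm and grips with 3 to 60 N. Pads are 18 mm wide; open, the fingers measure 123 mm over their backs; the gripper's body (75 mm by 187 mm) begins 45 mm behind the grasp point.
Start: joints at [1.362, 0.689, -0.195, 1.565, 0.157, 0.902, -0.215], TCP at [150.291, -606.684, 238.743] pointing down, gripper open.
Joint ranges: [-3.01, 3.01], [-0.46, 2.08], [-1.47, 1.51], [0.13, 2.56], [-1, 4.14], [0.04, 2.09], [-2.66, 2.66]. Speed limits (rad/s): [2.57, 2.57, 3.14, 3.14, 3.14, 3.14, 3.14].

## Interface

Orientations are given as [roll, pitch, yaw] about the fixed x, y, z axes, in that order (R = Rz(yaw) Ry(pitch) Rx(roll)).
In Python, from station import arm, vision gives the robot as it stands.
- The arm moves only by the tool send_rows, never from a script. Its argument "steps" is a list of rows, each a list of 3 entries, a list of its own where there are three numbers: the gripper command: -1 is fully open, 1 is shut, values between are in proportion, then the shift along the world's x, y, z in mm, then the turn, a rotation vector about the world's x, y, z in degrees. A call has 1 to 10 rows; each row is the pose to reach, as a shift and turn from the pose commanded when the call began; what a row does not reach only later rows make up. A row lasts 1/12 s, in which the tool goes at most 41.7 mm and 7.16 degrees, less where a joint would pass 70% of its speed; a pose out of reach is approached as far as the arm can. A call with a gripper value outside its range is refused whole. The fingers move at their own pace and stop on an object; "squeeze" is the grip in N (left out, the last holds). Time passes only in rows, so rows that repeat a pose let the fingers close. It gives the time, the measured TCP pose, the force and the opening at its end, in the units of the state.
- arm.read_state(): the state, without advancing time (a new reading comes with each control period).
- vision.camera(name): name is "scene" or "top"; returns the picture (480x640x3 uint8, red, green, blue); there is no depth.
- vision.calibration(name): a dict with "vertical_fov" (degrees; the focal length in pixels is half the picture's height over the tangent of half this angle, whatever the lens; pixels are square), "cx", "cy" (the principal point, pixels), "distortion" ([k1, k2, p1, p2, k3] as OpenCV has them; the pictures are not rectified), "R" (3x3) and "t" (3): a world point X has camera coordinates R X + t. Camera axes: x right, y down, z forward; pixel columns grow to the right and rows downward; lengths in mm; the calibration is good to about 2 mm. A picture is of the moment at which its call begins. calibration takes no time and is no camera call.
- arm.sign_off(): hands the job in, once; it reports no verdict.
The state is a dict: "time": time; "joints": joint angles; "qvel": joint speeds; "tau": joint torques, N m; "tcp_pos": TCP position; "orientation": TCP orientation; "contact_force": force on the tool from outside, world axes, zero at the start; "wrist_torque": the same for the moment, N m; "finger_gap": opening from 0.0 (shut) to 1.0 (fully open).
Only numpy, scipy, OpenCV 4.12 (cv2) and the standard library are available. Lean on these libraries where they do the work, as an engineer would, in place of code of your own. Each camera call takes 0.05 s, during which the arm holds its last target.

## Task

Load the board tester for its probe alignment check: pick up the power board by its heat sink, seat it flat between the edge pins of the tester's nest with the white header towards the hinge, and let go of it. Then take the raised press frame by its bar handle and lower it gently, without letting it drop, until its pointer lines up with the index clamp on the sector rail. Finish while still holding the frame there in the gripper (let go, it would fall shut on the board), and leave the index clamp and the other things on the bench alone.

Things in the scene. Friction and masses are not known exactly. Their poses are not given: they have to be found in the camera images.
- sink (a point): Centre of the finned aluminium heat sink amid the loose power board (green, 90 x 80 x 3 mm, 0.15 kg, flat on the bench). The sink is 36 mm along x, 34 mm across y (grip these flat sides) and 30 mm tall above the board; this point is 15 mm below its top, 18 mm above the board's underside. x points along the 90 mm side to the white header, z up. Parts beside the gripped sides are under 4 mm tall.
- board_under (a point): Centre of the board's underside, 18 mm below the point sink; axes of the board.
- board_rear (a point): On the board's underside 38 mm from its centre along +x, under the white header (56 mm long, 10 mm tall) at one 80 mm edge.
- nest (a point): Centre of the tester's nest: the seated board's underside lies here, 50 mm above the bench. The tester is a fixed metal box 225 x 200 mm with a black top; x points from the nest to the hinge at its rear, away from the robot, y left, z up. Eight steel edge pins, 8 mm thick, 12 mm tall, coned above 5.5 mm, stand round the board with 2 mm play on each side.
- nest_rear (a point): Point of the nest, 38 mm from its centre towards the hinge, where the point board_rear belongs. The raised press frame stands behind the nest up to 280 mm above the bench, its rods pointing 42 mm forward: turn the gripper and wrist in front of it, not beside it.
- hinge (a point): On the axis of the press frame's hinge, half-way along it: 100 mm behind the nest's centre and 45 mm above the nest plate. The axis is the tester's y axis; axes as the tester's.
- bar (a point): Middle of the press frame's bar handle: a round steel bar 10 mm thick, 80 mm long, parallel to the hinge axis, 190 mm from it, with a 35 mm gap to the frame's edge, so that fingers fit on both sides. A gripper pointing down that closes across the bar (along the tester's x) can keep pointing down: the bar turns in its grip.
- press_frame (a joint): Angle q of the press frame (black, 132 mm wide, clear plate, four white press rods over the nest; 0.35 kg). 0 = shut and level, bar towards the robot; 1.85 = leaning back on its stop, as found. The bar lies 190 cos q mm from the hinge axis along the tester's -x and 190 sin q mm above it. The hinge is free: forward of upright (q under 1.57) the frame falls shut unless held.
- index_clamp (a joint): Angle of the index clamp, a dark steel block 26 x 17 x 14 mm with a black thumb screw, tight on the sector rail (aluminium arc, 85 mm from the hinge axis, 98 mm left of the nest's centre). Same scale as press_frame: the pointer lines up with it when both angles are equal. Between 0.6 and 1.0.
- pointer (a point): Tip of the steel pointer blade on the press frame's left arm, 74 mm from the hinge axis in the plane of the sector rail; its axes turn with the frame.
- index_tip (a point): The index clamp's mark, 74 mm from the hinge axis in the plane of the rail: the pointer's tip comes here; its axes turn with the clamp.
- flux_bottle: Bystander: small white dropper bottle with red cap, 38 mm thick, 109 mm tall; origin under its centre.
- paste_jar: Bystander: squat jar with a black lid, 61 mm thick, 53 mm tall; origin under its centre.
- screwdriver_a: Bystander: screwdriver with a red handle, 191 mm long, lying; origin under its middle.
- marker: Bystander: pen, 135 mm long, lying; origin under its middle.
Not all that is in view belongs to the job. Leave any orange look-alike of the part that bears sink alone.

How it is judged:
By the outcome, as a careful person would: the job done as asked, in the order asked, and still so for the second after the job is handed in, while the arm keeps its last pose, push and grip.
It also fails if it takes over 61 s, if anything falls off the work surface, if the arm or the gripper's body presses on something with over 40 N, if the wrist force passes 120 N, or if a joint passes its speed limit or range.

## Working session

There is one attempt and no reset: what is moved stays moved. The work goes in short steps, Python scripts to look and compute and a tool call to move; the robot and the scene stay as the last step left them, time stands still between calls to the robot, and variables do not carry over. Pictures are saved under pics/ and viewed, and the job is handed in when it is done.

Besides the shell and the picture viewer there is one more tool, called after "Call:" as name(argument=value, ...) on one line, values as JSON. send_rows: Moves the arm, as the interface text tells. Its arguments: {"type":"object","properties":{"steps":{"type":"array","items":{"type":"array"}},"squeeze":{"type":"number"}},"required":["steps"]}

```bash
mkdir -p pics; ls
cat > h.py <<'E'
import numpy as np, cv2
from station import arm, vision
def cal(n):
    c=vision.calibration(n); f=240/np.tan(np.radians(c["vertical_fov"])/2)
    K=np.array([[f,0,c["cx"]],[0,f,c["cy"]],[0,0,1.]])
    return K,np.array(c["distortion"],float),np.array(c["R"],float),np.array(c["t"],float)
def ray(n,uv):
    K,d,R,t=cal(n)
    p=cv2.undistortPoints(np.array(uv,float).reshape(-1,1,2),K,d).reshape(-1,2)
    D=np.c_[p,np.ones(len(p))]@R
    return -R.T@t, D/np.linalg.norm(D,axis=1)[:,None]
def onz(n,uv,z):
    o,D=ray(n,uv); s=(z-o[2])/D[:,2]; return o+D*s[:,None]
def ony(n,uv,p0,nn):
    o,D=ray(n,uv); s=((np.array(p0)-o)@nn)/(D@nn); return o+D*s[:,None]
def proj(n,X):
    K,d,R,t=cal(n)
    return cv2.projectPoints(np.array(X,float).reshape(-1,1,3),cv2.Rodrigues(R)[0],t,K,d)[0].reshape(-1,2)
def tri(u1,u2):
    o1,d1=ray("scene",[u1]);o2,d2=ray("top",[u2]);d1=d1[0];d2=d2[0]
    s=np.linalg.lstsq(np.c_[d1,-d2],o2-o1,rcond=None)[0]
    a=o1+s[0]*d1;b=o2+s[1]*d2; return (a+b)/2,np.linalg.norm(a-b)
def snap(n,f):
    im=vision.camera(n)[:,:,::-1].copy(); cv2.imwrite("pics/"+f,im); return im
def crop(src,dst,x0,y0,x1,y1,s):
    im=cv2.imread("pics/"+src)[y0:y1,x0:x1]; cv2.imwrite("pics/"+dst,cv2.resize(im,None,fx=s,fy=s,interpolation=cv2.INTER_CUBIC))
E
python3 - <<'E'
from h import *
np.set_printoptions(precision=3,suppress=True)
snap("scene","s0.png");snap("top","t0.png")
for n in("scene","top"):
    K,d,R,t=cal(n);print(n,K[0,0],d,-R.T@t,R[2])
print(arm.read_state())
E
```

```text
pics
scene 449.6317623759194 [-0.057  0.     0.     0.     0.   ] [-161.426  387.006  808.489] [ 0.655 -0.323 -0.683]
top 434.2821367904915 [-0.029  0.     0.     0.     0.   ] [ 356.56    47.278 1249.071] [ 0.153 -0.026 -0.988]
{'time': 0.1, 'joints': array([ 1.362,  0.69 , -0.195,  1.566,  0.157,  0.902, -0.215]), 'qvel': array([ 0.001, -0.002,  0.   ,  0.   , -0.   , -0.001, -0.   ]), 'tau': array([ -0.003, -52.85 ,  -1.271, -15.384,  -0.052,   0.002,   0.   ]), 'tcp_pos': array([ 150.087, -606.152,  237.999]), 'orientation': array([-1.572, -0.   , -2.899]), 'contact_force': array([ 0.297, -0.103,  0.552]), 'wrist_torque': array([ 0.003, -0.059,  0.029]), 'finger_gap': 1.0013256260192804}
```

View pics/s0.png

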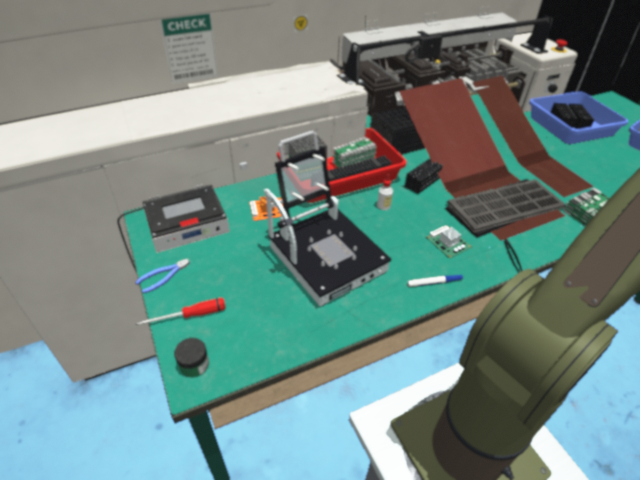

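View pics/t0.png

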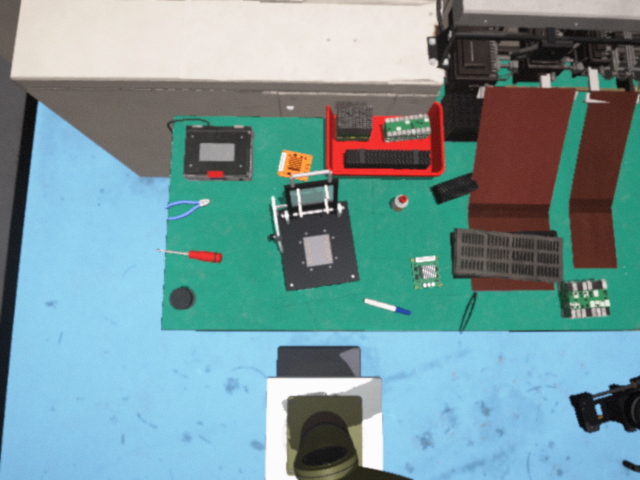

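The scene shows these candidates for the power board (top-view pixels):
- loose green board, (425,271)
- larger green board on the right, (585,298)
- green board in the red bin, (408,127)
- orange look-alike, (295,163)

I choose (425,271) and will check it close up.

Run:
```python
from h import *
def im(f,x0,y0,x1,y1,s): return cv2.resize(cv2.imread("pics/"+f)[y0:y1,x0:x1],None,fx=s,fy=s,interpolation=cv2.INTER_CUBIC)
cv2.imwrite("pics/c1.png",np.hstack([im("t0.png",395,240,455,300,6.5),im("s0.png",418,210,478,270,6.5)]))
cv2.imwrite("pics/c2.png",im("t0.png",260,160,370,300,4.2))
cv2.imwrite("pics/c3.png",im("s0.png",250,120,400,310,3.1))
```

```text
(no output)
```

View pics/c1.png

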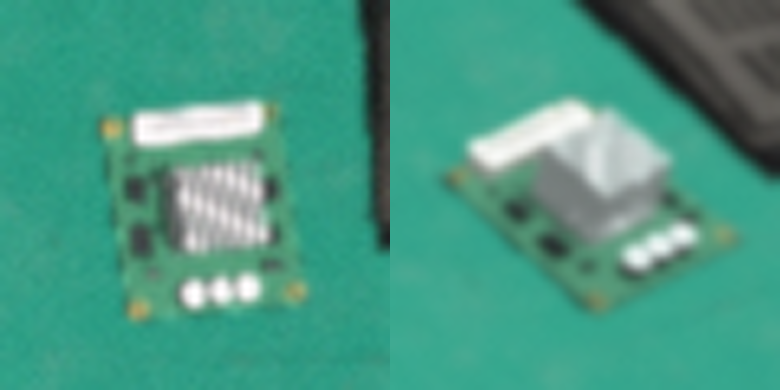

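View pics/c2.png

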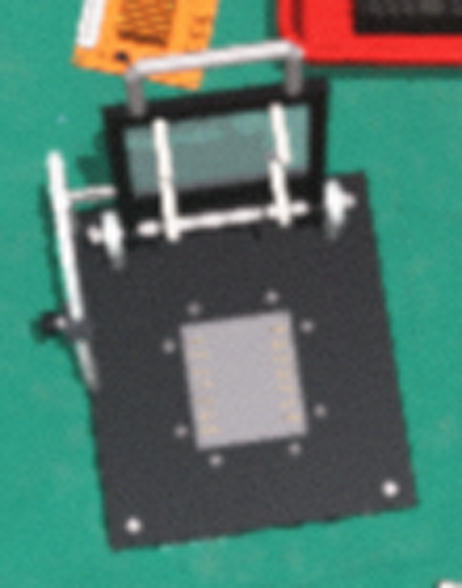

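View pics/c3.png

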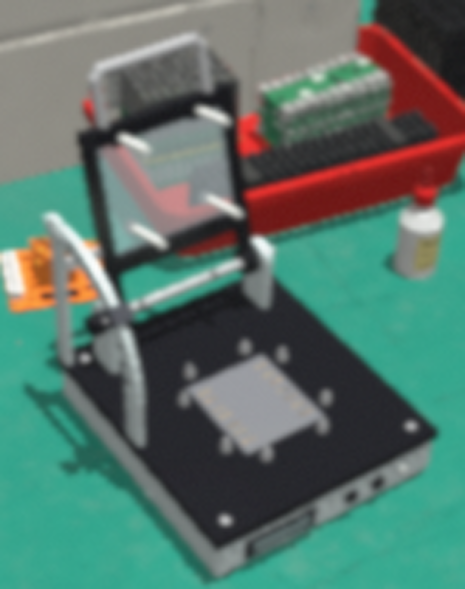

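Run:
```python
from h import *
np.set_printoptions(precision=1,suppress=True)
T=lambda l:np.array(l,float)/4.2+[260,160]-0.4
S=lambda l:np.array(l,float)/3.1+[250,120]-0.35
pt=T([(195,309),(271,297),(307,326),(320,410),(295,449),(216,460),(180,431),(168,346)])
ps=S([(190,372),(245,347),(282,353),(326,397),(322,425),(267,452),(227,443),(184,397)])
for n,p in(("top",pt),("scene",ps)):
    X=onz(n,p,57); print(n,X.mean(0),onz(n,p,57)[:,:2].tolist())
for z in (40,50):
  c=onz("top",T([(112,548),(415,505),(365,172),(78,213)]),z); print("corners",c.mean(0),np.linalg.norm(c-np.roll(c,-1,0),axis=1)); 
  e=c[3]-c[0];e2=c[2]-c[1];print("yaw",np.degrees(np.arctan2(e[1],e[0])),np.degrees(np.arctan2(e2[1],e2[0])), np.degrees(np.arctan2(*(c[0]-c[1])[[0,1]]*[-1,1])))
# order: rear L,R ; right rear,front; front R,L; left front, rear.
for n,p in(("top",pt),("scene",ps)):
    X=onz(n,p,57)
    v=(X[0]+X[1]-X[4]-X[5]);w=X[7]+X[6]-X[2]-X[3]
    print(n,"yaw",np.degrees(np.arctan2(v[1],v[0])),np.degrees(np.arctan2(-w[0],w[1])),np.linalg.norm(v)/2,np.linalg.norm(w)/2)
print("tri pins")
print(np.array([np.r_[tri(a,b)] if 0 else np.r_[tri(a,b)[0],tri(a,b)[1]] for a,b in zip(ps,pt)]))
# board
B=lambda l:np.array(l,float)/6.5+[395,240]-0.42
bt=B([(113,128),(270,112),(295,290),(138,310)])
BS=lambda l:(np.array(l,float)-[390,0])/6.5+[418,210]-0.42
bs=BS([(457,178),(597,108),(728,235),(598,303)])
for n,p in(("top",bt),("scene",bs)):
    X=onz(n,p,3); print(n,X.mean(0),np.linalg.norm(X-np.roll(X,-1,0),axis=1))
    v=X[0]+X[1]-X[2]-X[3];w=X[0]+X[3]-X[1]-X[2]
    print("yaw",np.degrees(np.arctan2(v[1],v[0])),np.degrees(np.arctan2(-w[0],w[1])))
# sink top corners
st=B([(172,170),(262,160),(270,240),(185,250)]);X=onz("top",st,33);print("sink",X.mean(0),X[:,:2].tolist())
ss=BS([(605,108),(670,158),(610,203),(540,155)]);X=onz("scene",ss,33);print("sink",X.mean(0),X[:,:2].tolist())
```

```text
top [499.1  21.1  57. ] [[544.8671484690445, 53.766127946323635], [553.355065110369, 3.4949112061733203], [534.1243791776171, -20.38929307456244], [478.4012661153433, -28.93188273654001], [452.65240054890944, -12.512676985561221], [445.12143450592606, 39.14098637943735], [463.94556515853117, 62.839318538010474], [520.0270876317684, 71.3252961281263]]
scene [498.4  24.   57. ] [[543.756239786398, 58.013529051732576], [552.0570026621322, 6.400012608707073], [534.0050997078383, -17.274801405652227], [476.64928720536943, -25.60590162134821], [451.77010949332464, -8.673959962801462], [444.0471542175318, 41.3549168249632], [464.13282738220823, 64.26901155022898], [520.6631291518516, 73.53734319853271]]
corners [515.2  21.6  40. ] [202.  227.8 196.7 226. ]
yaw 6.741859214323597 8.08713845978009 8.337594273004038
corners [513.9  21.8  50. ] [200.3 225.9 195.1 224.1]
yaw 6.7418592143236005 8.087138459780078 8.337594273004036
top yaw 8.688776795580305 8.845094617544383 101.38776625608887 92.84706334601319
scene yaw 9.015743094996287 8.144394687813463 101.24888696822792 91.26400066474025
tri pins
[[546.2  55.1  53.4   3.1]
 [554.3   4.2  54.1   1.8]
 [535.1 -19.4  55.    2.6]
 [479.3 -28.4  53.3   1.8]
 [453.7 -11.5  53.8   2.7]
 [445.7  39.7  54.6   1.3]
 [464.4  63.4  56.3   1.3]
 [520.7  72.3  56.3   2.2]]
top [ 443.3 -293.5    3. ] [71.5 79.7 71.1 81.2]
yaw 6.1834763804283 6.721700736470644
scene [ 444.  -292.6    3. ] [79.6 82.9 72.  81.4]
yaw 3.9616357659046724 7.678185021486484
sink [ 443.3 -293.3   33. ] [[458.32072654351407, -271.7540919028978], [462.9029109042261, -311.4857966305503], [428.1546425653207, -313.76643564823723], [423.66550753396825, -276.380591506147]]
sink [ 442.  -288.6   33. ] [[464.9019076676252, -305.47317096187356], [430.4991980504568, -311.09435358505476], [419.5226439594742, -273.2086928915298], [452.9786561619542, -264.52326872234136]]
```

Both views agree on the nest and the board. The nest is centred at about (499, 22) with yaw about 8.6°. The board is at about (443, -293) with yaw about 6.5°, and its hole spacing of 80x71 fits. The gripper body is 187 mm wide, so beside the rail I'll tilt it 20° towards the robot about the jaw axis.

```bash
cat >> h.py <<'E'
from scipy.spatial.transform import Rotation as Ro
def turn(yaw,tilt):
    """rotvec (deg) from present orientation to tool down, jaws along y of a frame with yaw(deg), body tilted toward -x by tilt"""
    s=arm.read_state(); r,p,y=s["orientation"]; Rc=Ro.from_euler("xyz",[r,p,y])
    best=None
    for k in (0,180):
        Rd=Ro.from_euler("z",yaw,degrees=True)*Ro.from_euler("y",-tilt,degrees=True)*Ro.from_euler("z",k,degrees=True)*Ro.from_euler("x",-90,degrees=True)
        v=(Rd*Rc.inv()).as_rotvec(degrees=True)
        if best is None or np.linalg.norm(v)<np.linalg.norm(best): best=v
    return best
E
python3 - <<'E'
from h import *
print(turn(6.5,20),turn(6.5,0))
E
```

```text
[  3.45818512 -19.72006887  -7.35527259] [-0.08942901 -0.02309356 -7.41474428]
```

Call:
send_rows(steps=[[-0.2, [30, 35, -8], [0.3, -2, -0.7]], [-0.2, [60, 65, -18], [0.7, -4, -1.5]], [-0.2, [90, 97, -26], [1, -6, -2.2]], [-0.2, [120, 130, -36], [1.4, -8, -3]], [-0.2, [150, 162, -45], [1.7, -10, -3.7]], [-0.2, [180, 195, -54], [2.1, -12, -4.4]], [-0.2, [210, 227, -63], [2.4, -14, -5.2]], [-0.2, [240, 260, -72], [2.8, -16, -6]], [-0.2, [270, 292, -81], [3.1, -18, -6.7]], [-0.2, [289, 313, -88], [3.5, -19.7, -7.4]]], squeeze=30)

```text
time: 0.93
tcp_pos: [427.7, -305.7, 154.5]
orientation: [-1.57, 0.35, -3.031]
contact_force: [0.5, -0.4, -0.2]
finger_gap: 0.601
```

```bash
python3 - <<'E'
from h import *
np.set_printoptions(precision=2,suppress=True)
snap("scene","s1.png");snap("top","t1.png")
s=arm.read_state();print(s["tcp_pos"],s["finger_gap"],turn(6.5,20),s["joints"],s["contact_force"])
print(proj("top",[s["tcp_pos"]]),proj("scene",[s["tcp_pos"]]))
E
python3 - <<'E'
import cv2
a=cv2.imread("pics/s1.png")[120:320,340:560];b=cv2.imread("pics/t1.png")[200:340,350:504]
import numpy as np
cv2.imwrite("pics/c4.png",np.hstack([cv2.resize(a,(396,360),interpolation=3),cv2.resize(b,(396,360),interpolation=3)]))
E
```

```text
[ 429.92 -299.78  153.8 ] 0.6012005674661481 [-0.3   0.02 -0.56] [ 0.91  0.68 -0.38  2.17 -0.15  0.07 -0.65] [-0.81  0.66 -1.01]
[[444.49 273.04]] [[469.01 198.19]]
```

View pics/c4.png

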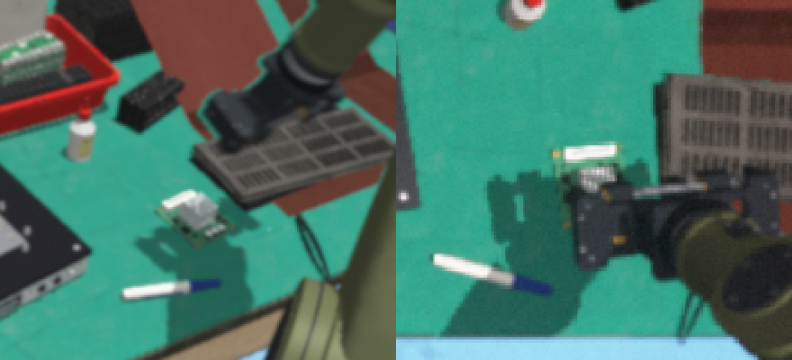

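The gripper is off to the board's side and clear of it. Joint 6 is close to its lower limit, so 20° of tilt is too much. Before settling on a tilt I'll locate the clamp.

Run:
```python
from h import *
def im(f,x0,y0,x1,y1,s): return cv2.resize(cv2.imread("pics/"+f)[y0:y1,x0:x1],None,fx=s,fy=s,interpolation=cv2.INTER_CUBIC)
cv2.imwrite("pics/c5.png",np.hstack([im("t1.png",255,185,305,260,8),im("s1.png",255,180,305,255,8)]))
```

```text
(no output)
```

View pics/c5.png

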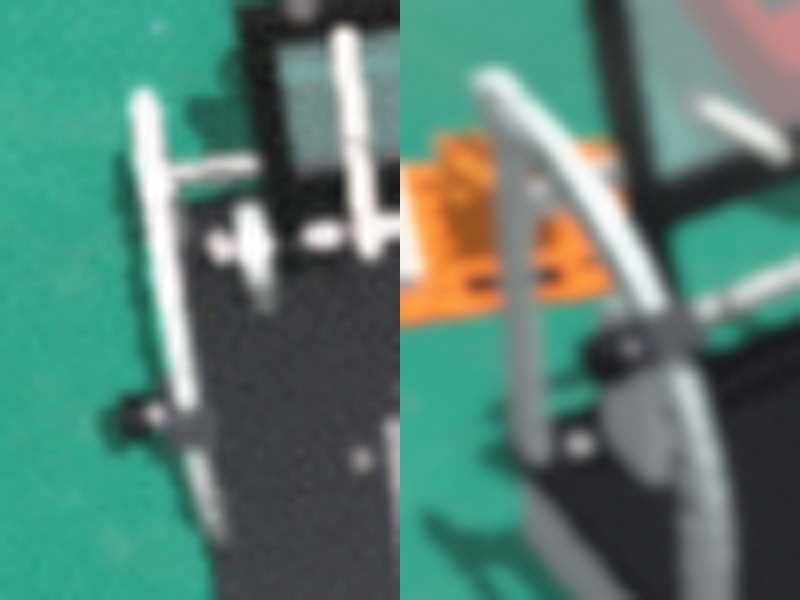

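Run:
```python
from h import *
np.set_printoptions(precision=3,suppress=True)
T=lambda l:np.array(l,float)/8+[255,185]-.44
S=lambda l:np.array(l,float)/8+[255,180]-.44
yaw=np.radians(8.6);N=np.array([499,22,50.]);ex=np.array([np.cos(yaw),np.sin(yaw),0]);ey=np.array([-ex[1],ex[0],0]);H=N+100*ex+[0,0,45]
def loc(X): d=X-H; return np.array([d@ex,d@ey,d[2]])
X,e=tri(S([255,345]),T([190,428]));l=loc(X);print("clamp tri",X,e,l,np.hypot(l[0],l[2]),np.arctan2(l[2],-l[0]))
X,e=tri(S([220,355]),T([130,418]));l=loc(X);print("screw tri",X,e,l)
for n,p in (("top",T([190,428])),("scene",S([255,345]))):
    l=loc(ony(n,[p],H+98*ey,ey)[0]);print(n,l,np.hypot(l[0],l[2]),np.arctan2(l[2],-l[0]))
# rail check points, top image / scene ends
for n,P in (("top",T([[145,100],[160,200],[175,300],[205,500]])),("scene",S([[90,80],[180,160],[240,260],[300,440]]))):
    for X in ony(n,P,H+98*ey,ey):
        l=loc(X);print(n,l,np.hypot(l[0],l[2]))
```

```text
clamp tri [517.306 126.093 157.475] 6.167396449039826 [-66.335 100.185  62.475] 91.12306731220731 0.7554452066106
screw tri [517.842 140.872 159.637] 3.001206719279812 [-63.594 114.718  64.637]
top [-67.185  98.     55.954] 87.43406024647908 0.6944448377203328
scene [-56.264  98.     54.379] 78.2473757475862 0.7683644271361849
top [39.123 98.    64.123] 75.11563030327648
top [ 8.442 98.    52.859] 53.528956869444364
top [-22.615  98.     41.577] 47.32935417285352
top [-85.859  98.     18.963] 87.92857582489691
scene [33.215 98.    87.438] 93.53406859320695
scene [-18.32   98.     93.538] 95.31478382446296
scene [-49.713  98.     80.277] 94.42335794862929
scene [-79.366  98.     36.958] 87.54864370002416
```

Run:
```python
from h import *
print(turn(6.5,10),arm.read_state()["tcp_pos"])
```

```text
[-1.47551767  9.9462253  -0.52896101] [ 429.91891729 -299.78436683  153.79699077]
```

Call:
send_rows(steps=[[-0.2, [1, 1, -15], [-0.5, 3, -0.2]], [-0.2, [2, 2, -30], [-1, 6, -0.4]], [-0.2, [3, 4, -45], [-1.5, 9.9, -0.5]], [-0.2, [5, 6, -60], [-1.5, 9.9, -0.5]], [-0.2, [5, 6, -75], [-1.5, 9.9, -0.5]], [-0.2, [5, 6, -80], [-1.5, 9.9, -0.5]], [-0.2, [5, 6, -80], [-1.5, 9.9, -0.5]], [-0.2, [5, 6, -80], [-1.5, 9.9, -0.5]]])

```text
time: 1.7
tcp_pos: [431.6, -301.5, 74.9]
orientation: [-1.563, 0.174, -3.037]
contact_force: [0.9, -0.5, 0.2]
finger_gap: 0.601
```

Run:
```python
from h import *
np.set_printoptions(precision=2,suppress=True)
snap("scene","s2.png");snap("top","t2.png")
s=arm.read_state();print(s["tcp_pos"],s["finger_gap"],turn(6.5,10),s["joints"],s["contact_force"])
def im(f,x0,y0,x1,y1,s): return cv2.resize(cv2.imread("pics/"+f)[y0:y1,x0:x1],None,fx=s,fy=s,interpolation=cv2.INTER_CUBIC)
cv2.imwrite("pics/c6.png",np.hstack([im("t2.png",390,230,470,310,5),im("s2.png",410,190,490,270,5)]))
```

```text
[ 432.01 -301.73   75.53] 0.5962271479527713 [0.5  0.09 0.6 ] [ 0.66  0.81 -0.13  2.11 -0.16  0.08 -0.72] [ 0.15 -0.7   0.03]
```

View pics/c6.png

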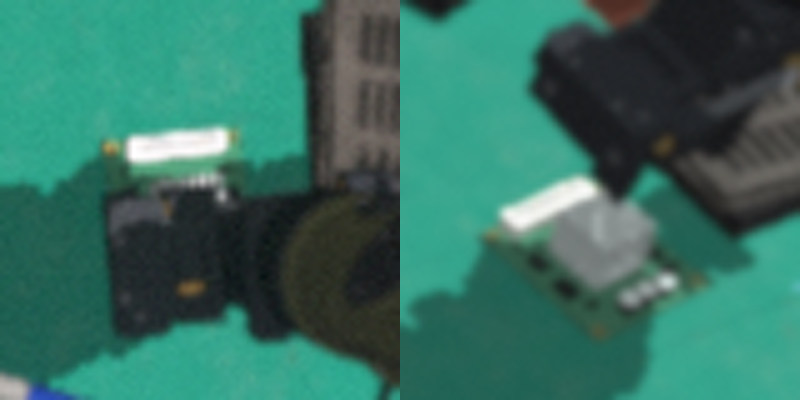

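Run:
```python
from h import *
print(turn(6.5,5))
```

```text
[-0.04315622  5.05921983  0.57374091]
```

Call:
send_rows(steps=[[-0.2, [1, 2, -5], [-0.1, 2.5, 0.6]], [-0.2, [3, 6, -10], [-0.1, 5, 0.6]], [-0.2, [3.5, 8, -15], [-0.1, 5, 0.6]], [-0.2, [3.5, 8, -15], [-0.1, 5, 0.6]], [-0.2, [3.5, 8, -15], [-0.1, 5, 0.6]]])

```text
time: 2.22
tcp_pos: [435.0, -293.0, 59.9]
orientation: [-1.571, 0.088, -3.027]
contact_force: [0.6, -0.2, 0.7]
finger_gap: 0.599
```

Run:
```python
from h import *
np.set_printoptions(precision=2,suppress=True)
s=arm.read_state();print(s["tcp_pos"],s["finger_gap"],turn(6.5,5),s["joints"],s["contact_force"])
```

```text
[ 435.   -292.95   59.94] 0.5986269575839281 [ 0.    0.02 -0.08] [ 0.56  0.85 -0.03  2.06 -0.17  0.17 -0.75] [ 0.56 -0.25  0.68]
```

Run:
```python
from h import *
np.set_printoptions(precision=2,suppress=True)
snap("scene","s3.png");snap("top","t3.png")
def im(f,x0,y0,x1,y1,s): return cv2.resize(cv2.imread("pics/"+f)[y0:y1,x0:x1],None,fx=s,fy=s,interpolation=cv2.INTER_CUBIC)
cv2.imwrite("pics/c7.png",np.hstack([im("t3.png",395,235,455,295,6.6),im("s3.png",420,190,480,250,6.6)]))
```

```text
(no output)
```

View pics/c7.png

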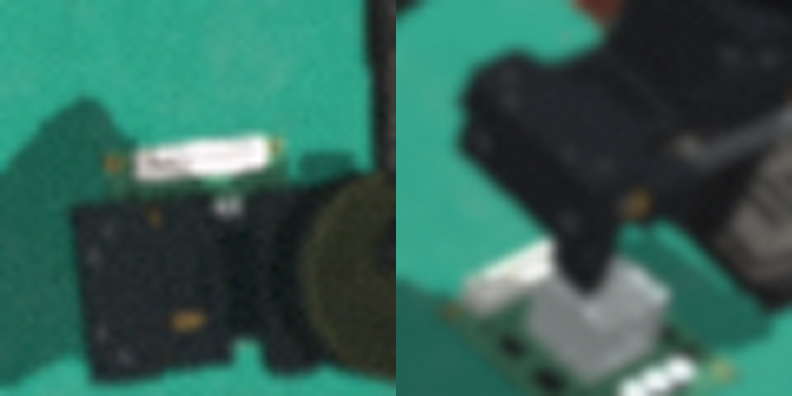

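Call:
send_rows(steps=[[-0.2, [0, -0.3, -8], [0, 0, 0]], [-0.2, [0.3, -0.5, -16], [0, 0, 0]], [-0.2, [0.5, -0.7, -24], [0, 0, 0]], [-0.2, [0.5, -0.7, -32], [0, 0, 0]], [-0.2, [0.5, -0.7, -38], [0, 0, 0]], [-0.2, [0.5, -0.7, -44], [0, 0, 0]], [-0.2, [0.5, -0.7, -49], [0, 0, 0]], [-0.2, [0.5, -0.7, -49], [0, 0, 0]]])

```text
time: 2.98
tcp_pos: [435.6, -293.3, 9.6]
orientation: [-1.572, 0.086, -3.027]
contact_force: [-0.1, -0.2, -0.2]
finger_gap: 0.596
```

Run:
```python
from h import *
np.set_printoptions(precision=2,suppress=True)
s=arm.read_state();print(s["tcp_pos"],s["finger_gap"],turn(6.5,5),s["joints"],s["contact_force"])
snap("scene","s4.png");snap("top","t4.png")
def im(f,x0,y0,x1,y1,s): return cv2.resize(cv2.imread("pics/"+f)[y0:y1,x0:x1],None,fx=s,fy=s,interpolation=cv2.INTER_CUBIC)
cv2.imwrite("pics/c8.png",np.hstack([im("t4.png",395,235,455,295,6.6),im("s4.png",420,200,480,260,6.6)]))
```

```text
[ 435.65 -293.27    9.64] 0.596405260822945 [-0.04 -0.07 -0.1 ] [ 0.57  0.94 -0.05  2.06 -0.17  0.07 -0.74] [-0.11 -0.18 -0.21]
```

View pics/c8.png

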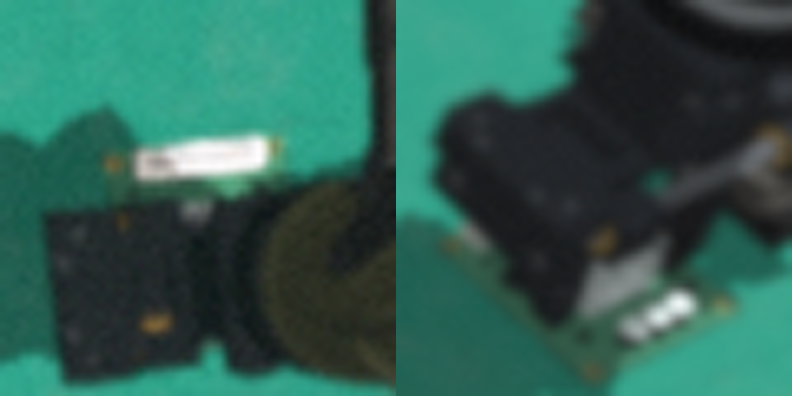

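Call:
send_rows(steps=[[0.2, [0, 0, 0], [0, 0, 0]], [0.2, [0, 0, 0], [0, 0, 0]], [0.4, [0, 0, 0], [0, 0, 0]], [0.6, [0, 0, 0], [0, 0, 0]], [1, [0, 0, 0], [0, 0, 0]], [1, [0, 0, 0], [0, 0, 0]], [1, [0, 0, 0], [0, 0, 0]], [1, [0, 0, 0], [0, 0, 0]]], squeeze=35)

```text
time: 3.75
tcp_pos: [436.3, -293.8, 11.1]
orientation: [-1.57, 0.088, -3.026]
contact_force: [-0.5, 0.6, 5.5]
finger_gap: 0.383
```

Call:
send_rows(steps=[[1, [0, 0, 5], [0, 0, 0]], [1, [0, 0, 15], [0, 0, 0]], [1, [0, 0, 30], [0, 0, 0]], [1, [0, 0, 50], [0, 0, 0]], [1, [0, 0, 70], [0, 0, 0]], [1, [0, 0, 90], [0, 0, 0]], [1, [0, 0, 110], [0, 0, 0]], [1, [0, 0, 120], [0, 0, 0]], [1, [0, 0, 120], [0, 0, 0]]])

```text
time: 4.5
tcp_pos: [437.1, -294.3, 133.0]
orientation: [-1.568, 0.09, -3.026]
contact_force: [0.5, -0.5, -1.3]
finger_gap: 0.384
```

Run:
```python
from h import *
np.set_printoptions(precision=2,suppress=True)
s=arm.read_state();print(s["tcp_pos"],s["finger_gap"],turn(6.5,5),s["joints"],s["contact_force"],s["wrist_torque"])
snap("scene","s5.png");snap("top","t5.png")
print(proj("top",[s["tcp_pos"]]),proj("scene",[s["tcp_pos"]]))
def im(f,x0,y0,x1,y1,s): return cv2.resize(cv2.imread("pics/"+f)[y0:y1,x0:x1],None,fx=s,fy=s,interpolation=cv2.INTER_CUBIC)
cv2.imwrite("pics/c9.png",np.hstack([im("t5.png",395,230,475,310,5),im("s5.png",430,130,510,210,5)]))
```

```text
[ 437.06 -294.26  133.04] 0.3839967341426434 [ 0.14  0.2  -0.09] [ 0.54  0.71  0.    2.03 -0.17  0.33 -0.76] [ 0.48 -0.5  -1.3 ] [-0.02  0.13  0.  ]
[[439.8 270.8]] [[463.18 203.8 ]]
```

View pics/c9.png

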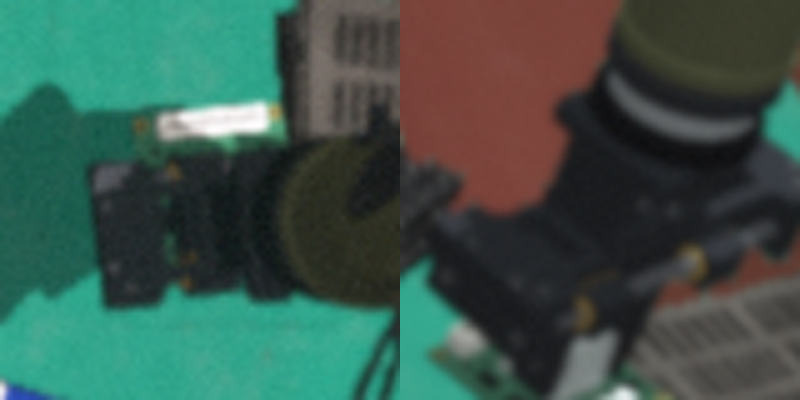

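Run:
```python
from h import *
np.set_printoptions(precision=2,suppress=True)
def im(f,x0,y0,x1,y1,s): return cv2.resize(cv2.imread("pics/"+f)[y0:y1,x0:x1],None,fx=s,fy=s,interpolation=cv2.INTER_CUBIC)
cv2.imwrite("pics/c10.png",np.hstack([im("t5.png",415,240,465,290,8),im("s5.png",425,180,475,230,8)]))
c=np.array([436.5+8*np.cos(.113),-293.8+8*np.sin(.113)])
y=np.radians(6.5);R=np.array([[np.cos(y),-np.sin(y)],[np.sin(y),np.cos(y)]])
H=np.array([[40,35.7],[40,-35.7],[-40,-35.7],[-40,35.7]])@R.T+c+[.5,-.5]
P=np.c_[H,np.full(4,125)]
print(proj("top",P),(proj("top",P)-[415,240]+.44)*8);print((proj("scene",P)-[425,180]+.44)*8+[400,0])
```

```text
[[422.87 254.31]
 [449.45 251.43]
 [454.1  281.77]
 [427.27 284.79]] [[ 66.51 118.  ]
 [279.1   94.98]
 [316.31 337.68]
 [101.71 361.83]]
[[506.82 164.86]
 [674.67  93.31]
 [863.6  235.63]
 [693.85 314.49]]
```

View pics/c10.png

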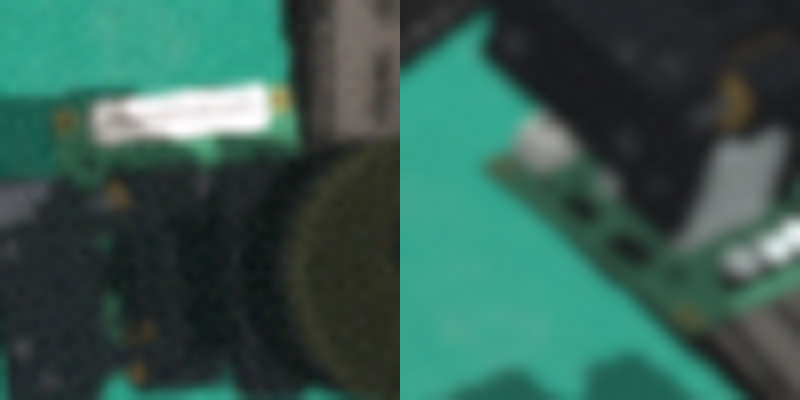

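The board is held level. The predicted corner holes match within about 0.5 px in both views, so the board centre sits 8 mm ahead of the TCP. Next I'll refine the pins from the unobstructed picture.

Run:
```python
from h import *
np.set_printoptions(precision=2,suppress=True)
from scipy.optimize import least_squares
loc=np.array([[51,28],[51,-28],[28,-46],[-28,-46],[-51,-28],[-51,28],[-28,46],[28,46]],float)
def fit(n,p,z):
    X=onz(n,p,z)[:,:2]
    A=loc-loc.mean(0);B=X-X.mean(0);a=np.arctan2((A[:,0]*B[:,1]-A[:,1]*B[:,0]).sum(),(A*B).sum())
    R=np.array([[np.cos(a),-np.sin(a)],[np.sin(a),np.cos(a)]]);r=B-A@R.T
    return X.mean(0),np.degrees(a),np.sqrt((r**2).mean())
allp={}
for n,f in(("top",["t0.png","t1.png","t2.png","t3.png"]),("scene",["s0.png","s1.png","s2.png","s3.png"])):
    im=np.mean([cv2.imread("pics/"+x).astype(float) for x in f],0).mean(2)
    y=np.radians(8.7);R=np.array([[np.cos(y),-np.sin(y)],[np.sin(y),np.cos(y)]])
    P=np.c_[loc@R.T+([499.3,21.3] if n=="top" else [498.6,23.7]),np.full(8,57)]
    q=proj(n,P);out=[]
    for u in q:
        c=u.copy()
        for _ in range(4):
            x0,y0=np.round(c).astype(int)-4; w=im[y0:y0+9,x0:x0+9]; yy,xx=np.mgrid[y0:y0+9,x0:x0+9]
            W=np.clip(w-np.median(w)-12,0,None)*(np.hypot(xx-c[0],yy-c[1])<3.6)
            c=np.array([(W*xx).sum(),(W*yy).sum()])/W.sum()
        out.append(c)
    out=np.array(out);allp[n]=out;print(n,(out-q))
    for z in (53,56,59):print(z,fit(n,out,z))
```

```text
top [[ 1.6   4.87]
 [-0.59  1.7 ]
 [-4.32  0.4 ]
 [ 0.05  0.24]
 [-1.85 -5.76]
 [-0.2  -7.16]
 [ 6.9  -0.76]
 [ 6.35 -0.08]]
53 (array([502.01,  18.48]), np.float64(10.662199160011184), np.float64(9.904298431045152))
56 (array([501.65,  18.56]), np.float64(10.662199160011198), np.float64(9.96226864238515))
59 (array([501.28,  18.63]), np.float64(10.662199160011202), np.float64(10.020541703032864))<stdin>:21: RuntimeWarning: invalid value encountered in divide
<stdin>:19: RuntimeWarning: invalid value encountered in cast
<stdin>:19: RuntimeWarning: overflow encountered in scalar add
  math.ceil((stop - start) / step))
  return _methods._mean(a, axis=axis, dtype=dtype,
  ret = ret.dtype.type(ret / rcount)
Traceback (most recent call last):
ValueError: operands could not be broadcast together with shapes (0,0) (9,9)
```

Run:
```python
from h import *
a=np.mean([cv2.imread(f"pics/t{i}.png").astype(float) for i in range(6)],0)[223:278,293:347]
b=np.mean([cv2.imread(f"pics/s{i}.png").astype(float) for i in range(6)],0)[225:272,303:362]
a=np.clip(a*1.3,0,255).astype(np.uint8);b=np.clip(b*1.3,0,255).astype(np.uint8)
cv2.imwrite("pics/c11.png",cv2.resize(a,None,fx=11,fy=11,interpolation=2))
cv2.imwrite("pics/c12.png",cv2.resize(b,None,fx=12,fy=12,interpolation=2))
```

```text
(no output)
```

View pics/c11.png

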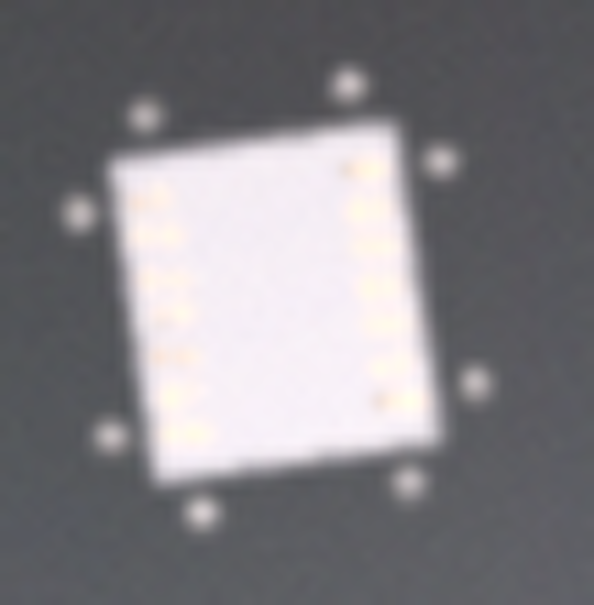

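View pics/c12.png

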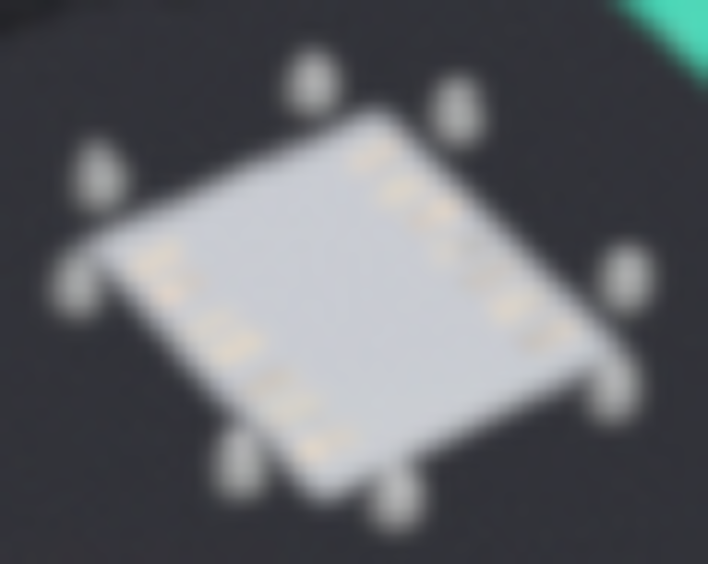

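Run:
```python
from h import *
np.set_printoptions(precision=2,suppress=True)
loc=np.array([[51,28],[51,-28],[28,-46],[-28,-46],[-51,-28],[-51,28],[-28,46],[28,46]],float)
def fit(n,p,z):
    X=onz(n,p,z)[:,:2]
    A=loc;B=X-X.mean(0);a=np.arctan2((A[:,0]*B[:,1]-A[:,1]*B[:,0]).sum(),(A*B).sum())
    R=np.array([[np.cos(a),-np.sin(a)],[np.sin(a),np.cos(a)]]);r=B-A@R.T
    return X.mean(0),np.degrees(a),np.sqrt((r**2).mean())
t=(np.array([(145,116),(349,85),(441,161),(476,383),(409,483),(202,514),(109,437),(79,214)])+.5)/11-.5+[293,223]
s=(np.array([(100,176),(313,82),(459,111),(627,280),(614,385),(398,498),(240,463),(76,285)])+.5)/12-.5+[303,225]
for z in (54,56,58): print(z,fit("top",t,z),fit("scene",s,z))
r=[tri(a,b) for a,b in zip(s,t)];print(np.mean([x[0] for x in r],0),[round(x[1],1) for x in r])
# same with board holes seen in hand: top, scene bias
```

```text
54 (array([499.37,  21.13]), np.float64(8.731428294946767), np.float64(0.9728574269044755)) (array([500.57,  22.88]), np.float64(8.632315829603542), np.float64(1.1084873006122062))
56 (array([499.13,  21.17]), np.float64(8.73142829494678), np.float64(0.9815989011495343)) (array([498.81,  23.84]), np.float64(8.632315829603534), np.float64(1.0979926280884558))
58 (array([498.89,  21.21]), np.float64(8.731428294946788), np.float64(0.9946731688592734)) (array([497.06,  24.81]), np.float64(8.632315829603531), np.float64(1.0975780250023794))
[499.89  22.02  54.07] [np.float64(2.6), np.float64(2.3), np.float64(1.9), np.float64(2.1), np.float64(2.0), np.float64(1.3), np.float64(2.0), np.float64(2.7)]
```

Call:
send_rows(steps=[[1, [3, 10, 2], [0, 0, 0]], [1, [6, 30, 4], [0, 0, 0.3]], [1, [9, 60, 6], [0, 0, 0.6]], [1, [12, 92, 8], [0, 0, 0.9]], [1, [15, 124, 8], [0, 0, 1.2]], [1, [18, 156, 8], [0, 0, 1.5]], [1, [21, 188, 8], [0, 0, 1.8]], [1, [24, 220, 8], [0, 0, 2.1]], [1, [25, 250, 8], [0, 0, 2.3]], [1, [25, 275, 8], [0, 0, 2.3]]])

```text
time: 5.43
tcp_pos: [460.3, -15.2, 137.7]
orientation: [-1.572, 0.085, -2.984]
contact_force: [0.6, 0.1, -1.2]
finger_gap: 0.382
```

Call:
send_rows(steps=[[1, [0, 15, 0], [0, 0, 0]], [1, [0, 27, 0], [0, 0, 0]], [1, [0, 35, 0], [0, 0, 0]], [1, [0, 35, 0], [0, 0, 0]], [1, [0, 35, 0], [0, 0, 0]]])

```text
time: 5.85
tcp_pos: [460.7, 16.5, 138.3]
orientation: [-1.57, 0.086, -2.986]
contact_force: [-0.9, 0.1, -1.8]
finger_gap: 0.385
```

Run:
```python
from h import *
np.set_printoptions(precision=2,suppress=True)
s=arm.read_state();print(s["tcp_pos"],s["finger_gap"],turn(8.7,5),s["joints"],s["contact_force"],s["wrist_torque"])
snap("scene","s6.png");snap("top","t6.png")
def im(f,x0,y0,x1,y1,s): return cv2.resize(cv2.imread("pics/"+f)[y0:y1,x0:x1],None,fx=s,fy=s,interpolation=cv2.INTER_CUBIC)
cv2.imwrite("pics/c13.png",np.hstack([im("t6.png",260,180,380,300,3.3),im("s6.png",260,160,380,280,3.3)]))
```

```text
[460.69  16.47 138.3 ] 0.38453248418627173 [ 0.03 -0.05 -0.23] [-0.2   0.65  0.11  2.23 -0.37  0.19 -1.17] [-0.87  0.12 -1.81] [-0.06  0.15  0.01]
```

View pics/c13.png

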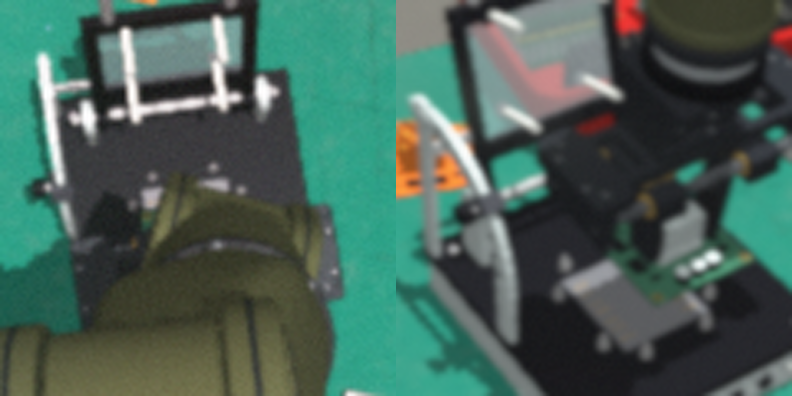

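Call:
send_rows(steps=[[1, [6, 1, -2], [0, 0, -0.2]], [1, [14, 2, -6], [0, 0, -0.2]], [1, [22, 3, -12], [0, 0, -0.2]], [1, [28, 4, -20], [0, 0, -0.2]], [1, [31, 4.5, -28], [0, 0, -0.2]], [1, [31, 4.5, -36], [0, 0, -0.2]], [1, [31, 4.5, -42], [0, 0, -0.2]], [1, [31, 4.5, -44], [0, 0, -0.2]], [1, [31, 4.5, -44], [0, 0, -0.2]]])

```text
time: 6.7
tcp_pos: [491.2, 20.7, 94.0]
orientation: [-1.571, 0.085, -2.99]
contact_force: [0.1, 0.1, -0.6]
finger_gap: 0.386
```

Run:
```python
from h import *
np.set_printoptions(precision=2,suppress=True)
s=arm.read_state();print(s["tcp_pos"],s["finger_gap"],turn(8.7,5),s["joints"],s["contact_force"],s["wrist_torque"])
snap("scene","s7.png");snap("top","t7.png")
def im(f,x0,y0,x1,y1,s): return cv2.resize(cv2.imread("pics/"+f)[y0:y1,x0:x1],None,fx=s,fy=s,interpolation=cv2.INTER_CUBIC)
cv2.imwrite("pics/c14.png",im("s7.png",265,170,385,270,6.6))
y=np.radians(8.7);R=np.array([[np.cos(y),-np.sin(y)],[np.sin(y),np.cos(y)]])
p=s["tcp_pos"];c=p[:2]+8*R[:,0];H=np.array([[40,35.7],[40,-35.7],[-40,-35.7],[-40,35.7],[45,40],[45,-40],[-45,-40],[-45,40]])@R.T+c
print(c,(proj("scene",np.c_[H,np.full(8,p[2]-8)])-[265,170]+.42)*6.6)
```

```text
[491.18  20.69  93.99] 0.3858963881375726 [ 0.01 -0.11  0.02] [-0.18  0.76  0.07  2.17 -0.39  0.14 -1.17] [ 0.07  0.13 -0.62] [ 0.02  0.14 -0.05]
[499.09  21.91] [[305.66 426.71]
 [469.46 354.49]
 [602.38 483.73]
 [434.81 563.24]
 [287.83 423.04]
 [471.09 342.59]
 [620.88 487.53]
 [432.86 577.18]]
```

View pics/c14.png

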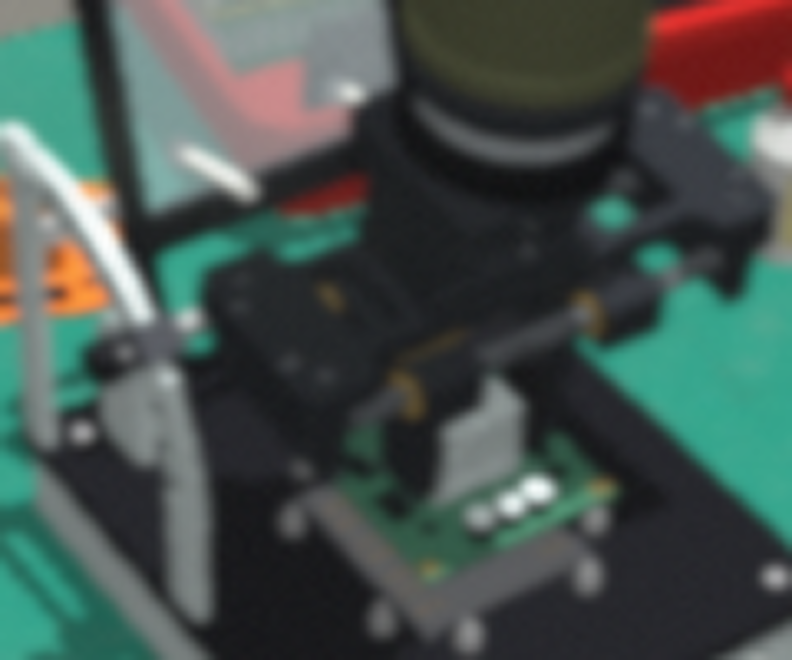

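Run:
```python
from h import *
np.set_printoptions(precision=2,suppress=True)
q=np.array([(428.5,569),(601.5,486)])/6.6+[265,170]-.42
for z in(85,86,87):
  X=onz("scene",q,z)[:,:2];d=X[0]-X[1];ey=d/np.linalg.norm(d);ex=np.array([ey[1],-ey[0]])
  print(z,X,np.linalg.norm(d),np.degrees(np.arctan2(ex[1],ex[0])),X.mean(0)+40*ex)
im=cv2.imread("pics/s7.png")[235:270,300:370];cv2.imwrite("pics/c15.png",cv2.resize(im,None,fx=11,fy=11,interpolation=2))
```

```text
85 [[453.43  53.84]
 [464.93 -19.16]] 73.90364058716675 8.956552079131386 [498.69  23.57]
86 [[452.58  54.3 ]
 [464.07 -18.6 ]] 73.8014916815591 8.956552079131388 [497.83  24.08]
87 [[451.73  54.76]
 [463.2  -18.04]] 73.69934277595156 8.956552079131377 [496.98  24.59]
```

View pics/c15.png

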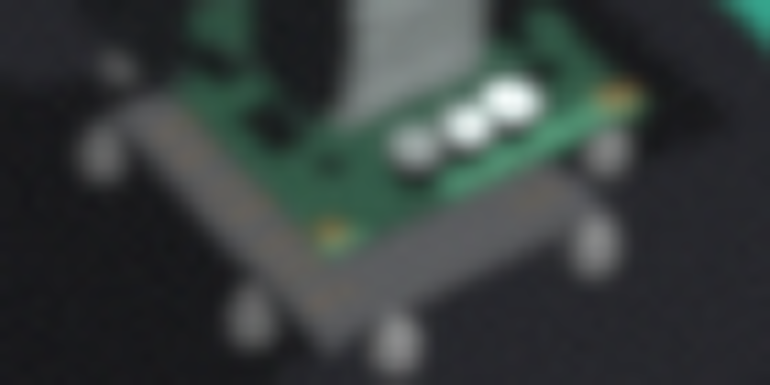

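Relative to the pins, the board is within about 1 mm and yaw matches. I'll descend now, watching the force.

Call:
send_rows(steps=[[1, [0.3, 0, -5], [0, 0, 0]], [1, [0.5, 0, -10], [0, 0, 0]], [1, [0.5, 0, -14], [0, 0, 0]], [1, [0.5, 0, -18], [0, 0, 0]], [1, [0.5, 0, -20], [0, 0, 0]], [1, [0.5, 0, -20], [0, 0, 0]]])

```text
time: 7.3
tcp_pos: [492.3, 20.9, 74.2]
orientation: [-1.571, 0.087, -2.99]
contact_force: [0.2, 0.0, -1.6]
finger_gap: 0.381
```

Call:
send_rows(steps=[[1, [0, 0, -1], [0, 0, 0]], [1, [0, 0, -2], [0, 0, 0]], [1, [0, 0, -3], [0, 0, 0]], [1, [0, 0, -4], [0, 0, 0]], [1, [0, 0, -5], [0, 0, 0]], [1, [0, 0, -6], [0, 0, 0]], [1, [0, 0, -6], [0, 0, 0]]])

```text
time: 7.88
tcp_pos: [492.6, 20.9, 68.6]
orientation: [-1.571, 0.087, -2.99]
contact_force: [-0.1, -0.0, -2.4]
finger_gap: 0.386
```

Run:
```python
from h import *
np.set_printoptions(precision=2,suppress=True)
s=arm.read_state();print(s["tcp_pos"],s["finger_gap"],turn(8.7,5),s["joints"],s["contact_force"],s["wrist_torque"])
snap("scene","s8.png")
im=cv2.imread("pics/s8.png")[220:275,295:370];cv2.imwrite("pics/c16.png",cv2.resize(im,None,fx=10,fy=10,interpolation=2))
```

```text
[492.58  20.85  68.63] 0.3858015801629794 [0.01 0.   0.01] [-0.16  0.81  0.04  2.17 -0.4   0.07 -1.16] [-0.11 -0.   -2.37] [-0.    0.07  0.02]
```

View pics/c16.png

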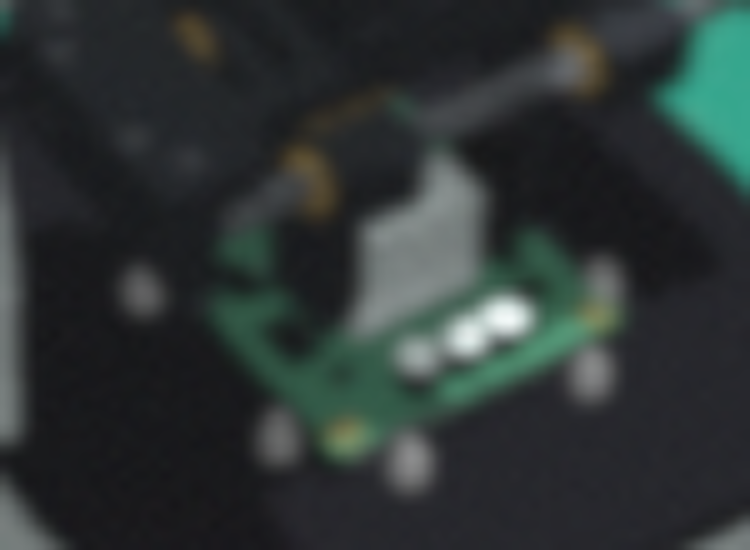

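Call:
send_rows(steps=[[1, [-0.5, 0, -1], [0, 0, 0]], [1, [-0.6, 0, -2], [0, 0, 0]], [1, [-0.6, 0, -3], [0, 0, 0]], [1, [-0.6, 0, -4], [0, 0, 0]], [1, [-0.6, 0, -4], [0, 0, 0]]])

```text
time: 8.35
tcp_pos: [491.9, 20.9, 64.6]
orientation: [-1.571, 0.087, -2.99]
contact_force: [-1.0, -0.1, -1.4]
finger_gap: 0.384
```

Run:
```python
from h import *
np.set_printoptions(precision=2,suppress=True)
s=arm.read_state();print(s["tcp_pos"],s["finger_gap"],turn(8.7,5),s["joints"],s["contact_force"],s["wrist_torque"])
snap("scene","s9.png")
im=cv2.imread("pics/s9.png")[220:275,295:370];cv2.imwrite("pics/c17.png",cv2.resize(im,None,fx=10,fy=10,interpolation=2))
```

```text
[491.93  20.85  64.59] 0.3837125311936194 [ 0.01 -0.    0.01] [-0.15  0.82  0.03  2.18 -0.4   0.06 -1.15] [-0.95 -0.07 -1.4 ] [-0.07  0.09  0.05]
```

View pics/c17.png

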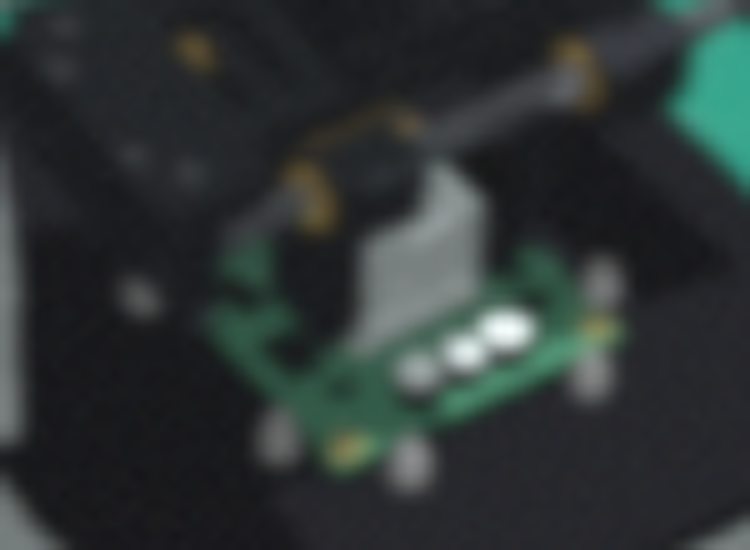

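Call:
send_rows(steps=[[1, [0, 0, -1], [0, 0, 0]], [1, [0, 0, -2], [0, 0, 0]], [1, [0, 0, -3], [0, 0, 0]], [1, [0, 0, -3], [0, 0, 0]]])

```text
time: 8.73
tcp_pos: [491.9, 20.8, 61.6]
orientation: [-1.571, 0.087, -2.99]
contact_force: [-0.5, 1.0, -1.1]
finger_gap: 0.382
```

Run:
```python
from h import *
np.set_printoptions(precision=2,suppress=True)
s=arm.read_state();print(s["tcp_pos"],s["finger_gap"],turn(8.7,5),s["joints"],s["contact_force"],s["wrist_torque"])
```

```text
[491.94  20.85  61.6 ] 0.3817146279519698 [ 0.01 -0.    0.01] [-0.15  0.83  0.03  2.18 -0.41  0.05 -1.14] [-0.52  0.99 -1.14] [-0.07  0.11  0.02]
```

Call:
send_rows(steps=[[1, [0, 0, -0.5], [0, 0, 0]], [1, [0, 0, -1], [0, 0, 0]], [1, [0, 0, -1], [0, 0, 0]]])

```text
time: 8.98
tcp_pos: [492.0, 20.9, 61.1]
orientation: [-1.571, 0.088, -2.99]
contact_force: [-0.7, -0.8, 3.2]
finger_gap: 0.38
```

Contact: 3 N upward at a TCP height of 61.1, which is the expected seated height. I'll release with a modest opening.

Call:
send_rows(steps=[[0.1, [0, 0, 0], [0, 0, 0]], [0, [0, 0, 0], [0, 0, 0]], [-0.15, [0, 0, 0], [0, 0, 0]], [-0.2, [0, 0, 0], [0, 0, 0]], [-0.2, [0, 0, 0], [0, 0, 0]], [-0.2, [0, 0, 4], [0, 0, 0]], [-0.2, [0, 0, 10], [0, 0, 0]]])

```text
time: 9.57
tcp_pos: [491.7, 20.8, 70.7]
orientation: [-1.571, 0.086, -2.99]
contact_force: [1.2, 0.4, -0.0]
finger_gap: 0.6
```

Call:
send_rows(steps=[[-0.2, [-2, 0, 10], [0, 0, 0]], [-0.2, [-4, 0, 25], [0, 0, 0]], [-0.2, [-6, 0, 40], [0, 0, 0]], [-0.2, [-9, -1, 60], [0, 0, 0]], [-0.2, [-14, -2, 85], [0, 0, 0]], [-0.2, [-22, -3, 110], [0, 0, 0]], [-0.2, [-30, -4, 130], [0, 0, 0]], [-0.2, [-40, -5, 145], [0, 0, 0]], [-0.2, [-40, -5, 145], [0, 0, 0]]])

```text
time: 10.32
tcp_pos: [451.1, 15.6, 218.9]
orientation: [-1.571, 0.091, -2.991]
contact_force: [0.6, -0.8, 0.4]
finger_gap: 0.6
```

Run:
```python
from h import *
np.set_printoptions(precision=2,suppress=True)
s=arm.read_state();print(s["time"],s["tcp_pos"],s["finger_gap"],turn(8.7,5),s["joints"],s["contact_force"],s["wrist_torque"])
snap("scene","s10.png");snap("top","t10.png")
im=cv2.imread("pics/s10.png")[150:275,260:385];b=cv2.imread("pics/t10.png")[180:305,260:385];cv2.imwrite("pics/c18.png",np.hstack([cv2.resize(im,(600,600),interpolation=2)[:, :],])); cv2.imwrite("pics/c19.png",cv2.resize(b,(500,500),interpolation=2))
```

```text
10.3167 [451.09  15.61 218.86] 0.5998347987944498 [-0.05  0.2   0.05] [-0.31  0.49  0.27  2.19 -0.34  0.41 -1.2 ] [ 0.59 -0.76  0.4 ] [-0.01  0.14 -0.04]
```

View pics/c18.png

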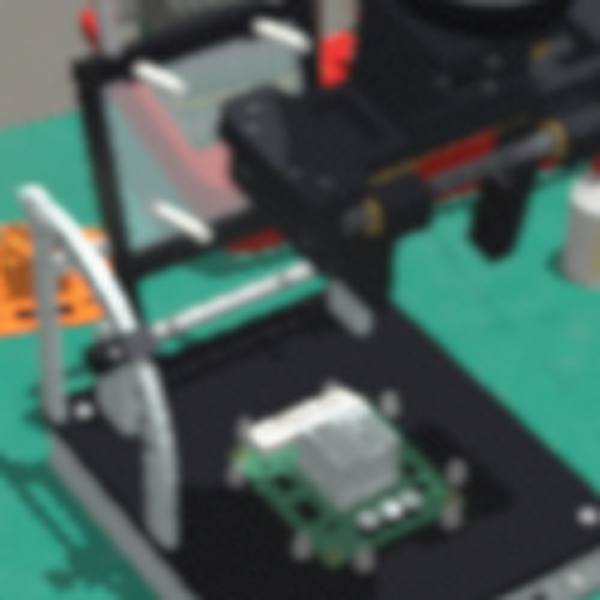

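View pics/c19.png

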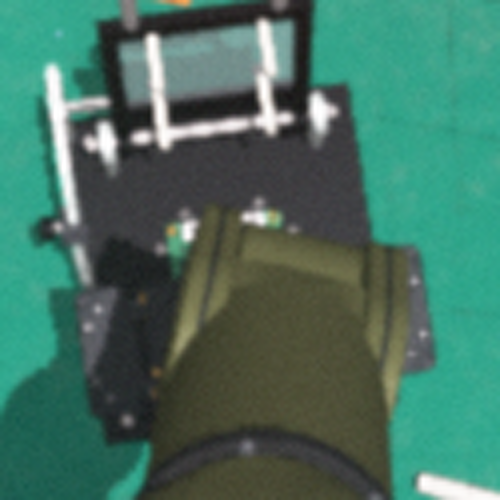

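The board lies between all eight pins with its header towards the hinge. Next I'll measure the bar and raise the arm, testing which way to turn.

Run:
```python
from h import *
def im(f,x0,y0,x1,y1,s): return cv2.resize(cv2.imread("pics/"+f)[y0:y1,x0:x1],None,fx=s,fy=s,interpolation=2)
cv2.imwrite("pics/c20.png",np.hstack([im("t0.png",280,160,340,220,6.6),im("s0.png",270,125,330,185,6.6)]))
```

```text
(no output)
```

View pics/c20.png

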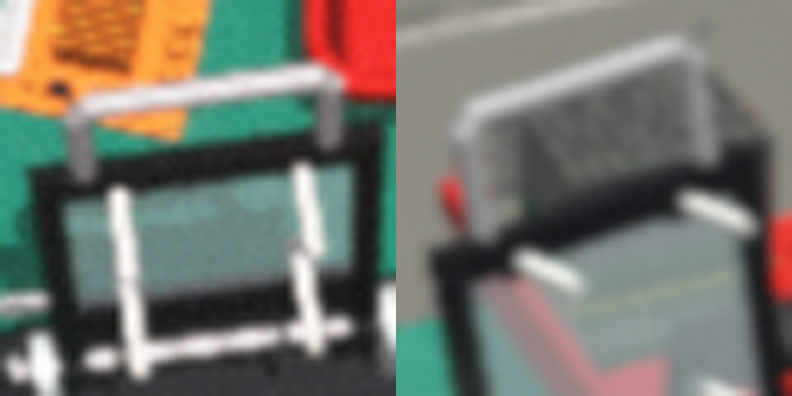

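Call:
send_rows(steps=[[0.1, [0, 0, 20], [0, 0, 3]], [0.1, [-3, 0, 45], [0, 0, 6]], [0.1, [-6, 0, 70], [0, 0, 9]], [0.1, [-6, 0, 80], [0, 0, 9]], [0.1, [-6, 0, 85], [0, 0, 9]], [0.1, [-6, 0, 85], [0, 0, 9]]])

```text
time: 10.92
tcp_pos: [446.7, 16.0, 301.0]
orientation: [-1.57, 0.089, -2.833]
contact_force: [0.2, 0.3, -0.4]
finger_gap: 0.447
```

Run:
```python
from h import *
np.set_printoptions(precision=3,suppress=True)
s=arm.read_state();print(s["time"],s["tcp_pos"],s["finger_gap"],s["joints"],turn(98.7,0),turn(8.7,5))
```

```text
10.9167 [446.658  16.034 301.004] 0.4474895403570014 [-0.353  0.345  0.315  2.077 -0.207  0.66  -1.163] [-4.686  2.928 80.949] [-0.001  0.079 -8.993]
```

Run:
```python
from h import *
np.set_printoptions(precision=2,suppress=True)
t=np.array([(78,106),(335,78)])/6.6-.42+[280,160]
s=np.array([(72,112),(292,46)])/6.6-.42+[270,125]
for a,b in zip(s,t): print(tri(a,b))
print(tri(s.mean(0),t.mean(0)))
y=np.radians(8.7);ex=np.array([np.cos(y),np.sin(y),0]);H=np.array([499.3,22,95])+100*ex
print(H,H+ex*52.4+[0,0,182.7], onz("top",[t.mean(0)],280),onz("scene",[s.mean(0)],280))
```

```text
(array([643.88,  87.95, 279.77]), np.float64(0.960814563989115))
(array([656.87,  -0.58, 277.02]), np.float64(4.367234476635283))
(array([650.58,  44.09, 278.04]), np.float64(3.2173539758265384))
[598.15  37.13  95.  ] [649.95  45.05 277.7 ] [[649.19  42.68 280.  ]] [[648.65  46.63 280.  ]]
```

Call:
send_rows(steps=[[0.1, [0, 0, 3], [-0.4, 0.3, 7]], [0.1, [0, 0, 6], [-0.8, 0.5, 14]], [0.1, [0, 0, 10], [-1.2, 0.8, 21]], [0.1, [0, 0, 14], [-1.6, 1, 28]], [0.1, [0, 0, 18], [-2, 1.3, 35]], [0.1, [0, 0, 20], [-2.4, 1.5, 42]], [0.1, [0, 0, 20], [-2.8, 1.8, 49]], [0.1, [0, 0, 20], [-3.2, 2, 56]], [0.1, [0, 0, 20], [-3.6, 2.3, 63]], [0.1, [0, 0, 20], [-4, 2.5, 69]]])

```text
time: 11.75
tcp_pos: [445.5, 16.0, 319.1]
orientation: [-1.566, 0.01, -1.622]
contact_force: [0.5, -0.0, -0.2]
finger_gap: 0.45
```

Run:
```python
from h import *
np.set_printoptions(precision=3,suppress=True)
s=arm.read_state();print(s["time"],s["tcp_pos"],s["finger_gap"],s["joints"],turn(98.7,0))
```

```text
11.75 [445.536  15.979 319.093] 0.4495142355819389 [-0.129  0.339 -0.004  1.973 -0.011  0.823 -0.177] [-0.598  0.23  11.614]
```

The triangulated bar (650.6, 44, 278) agrees with the kinematic estimate (650, 45, 277.7). I'll move above it.

Call:
send_rows(steps=[[0.1, [20, 3, 0], [-0.3, 0.1, 5]], [0.1, [50, 7, 0], [-0.6, 0.2, 10]], [0.1, [80, 11, 0], [-0.6, 0.2, 11.6]], [0.1, [110, 16, 0], [-0.6, 0.2, 11.6]], [0.1, [140, 20, -2], [-0.6, 0.2, 11.6]], [0.1, [170, 24, -6], [-0.6, 0.2, 11.6]], [0.1, [190, 27, -10], [-0.6, 0.2, 11.6]], [0.1, [204, 29, -12], [-0.6, 0.2, 11.6]], [0.1, [204, 29, -12], [-0.6, 0.2, 11.6]], [0.1, [204, 29, -12], [-0.6, 0.2, 11.6]]])

```text
time: 12.58
tcp_pos: [649.3, 45.0, 306.2]
orientation: [-1.571, 0.001, -1.425]
contact_force: [-1.2, -0.5, -0.3]
finger_gap: 0.451
```

Run:
```python
from h import *
np.set_printoptions(precision=3,suppress=True)
s=arm.read_state();print(s["time"],s["tcp_pos"],s["finger_gap"],s["joints"],turn(98.7,0),s["contact_force"])
snap("scene","s11.png");snap("top","t11.png")
im=cv2.imread("pics/s11.png")[70:270,250:400];b=cv2.imread("pics/t11.png")[120:320,240:390];cv2.imwrite("pics/c21.png",np.hstack([cv2.resize(x,(396,528),interpolation=2) for x in(im,b)]))
```

```text
12.5833 [649.343  44.989 306.164] 0.45092352300406446 [-0.121  0.657 -0.036  1.397  0.024  1.088 -0.014] [-0.047 -0.01   0.336] [-1.199 -0.535 -0.316]
```

View pics/c21.png

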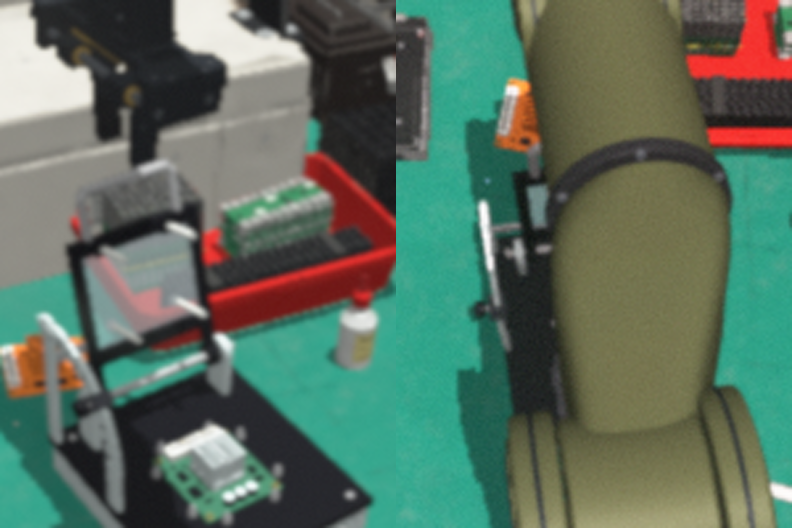

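Call:
send_rows(steps=[[0.1, [0.7, 0, -8], [0, 0, 0]], [0.1, [0.7, 0, -16], [0, 0, 0]], [0.1, [0.7, 0, -24], [0, 0, 0]], [0.1, [0.7, 0, -32], [0, 0, 0]], [0.1, [0.7, 0, -39], [0, 0, 0]], [0.1, [0.7, 0, -44], [0, 0, 0]], [0.1, [0.7, 0, -46], [0, 0, 0]], [0.1, [0.7, 0, -46], [0, 0, 0]]])

```text
time: 13.35
tcp_pos: [650.4, 44.8, 262.1]
orientation: [-1.568, 0.0, -1.425]
contact_force: [-0.4, -1.3, 0.4]
finger_gap: 0.451
```

Run:
```python
from h import *
np.set_printoptions(precision=3,suppress=True)
s=arm.read_state();print(s["time"],s["tcp_pos"],s["finger_gap"],s["joints"],turn(98.7,0),s["contact_force"])
snap("scene","s12.png")
im=cv2.imread("pics/s12.png")[90:190,250:350];cv2.imwrite("pics/c22.png",cv2.resize(im,None,fx=6,fy=6,interpolation=2))
```

```text
13.35 [650.416  44.81  262.097] 0.4509502508166841 [-0.12   0.697 -0.037  1.457  0.029  0.984 -0.018] [-0.032  0.167  0.349] [-0.441 -1.34   0.423]
```

View pics/c22.png

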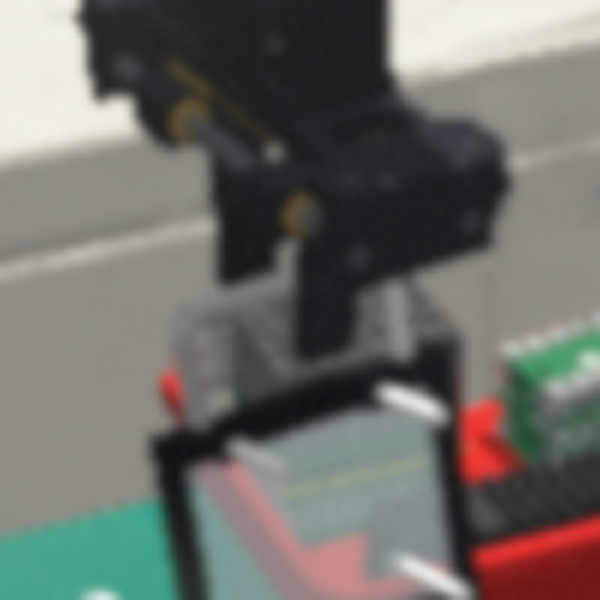

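Call:
send_rows(steps=[[0.4, [0, 0, 0], [0, 0, 0]], [0.6, [0, 0, 0], [0, 0, 0]], [0.8, [0, 0, 0], [0, 0, 0]], [1, [0, 0, 0], [0, 0, 0]], [1, [0, 0, 0], [0, 0, 0]], [1, [0, 0, 0], [0, 0, 0]], [1, [0, 0, 0], [0, 0, 0]]], squeeze=25)

```text
time: 13.98
tcp_pos: [651.1, 44.9, 263.1]
orientation: [-1.566, 0.0, -1.425]
contact_force: [0.6, 0.5, 0.3]
finger_gap: 0.103
```

Run:
```python
from h import *
np.set_printoptions(precision=3,suppress=True)
s=arm.read_state();print(s["time"],s["tcp_pos"],s["finger_gap"],turn(98.7,0),s["contact_force"])
p=s["tcp_pos"];B=p+[0,0,17]
y=np.radians(8.7);ex=np.array([np.cos(y),np.sin(y),0]);H=np.array([499.3,22,95])+100*ex
d=B-H;print(d@ex,d[2],np.hypot(d@ex,d[2]))
q0=1.85
# waypoint relative shifts
for q in np.arange(1.85,.6,-.05): print(round(q,3),np.round(ex*(-190*(np.cos(q)-np.cos(q0)))+[0,0,190*(np.sin(q)-np.sin(q0))],1))
```

```text
13.9833 [651.073  44.925 263.084] 0.10286532188529834 [-0.049  0.284  0.347] [0.647 0.488 0.332]
53.4941845983009 185.0844172287163 192.6599836155153
1.85 [0. 0. 0.]
1.8 [-9.1 -1.4  2.4]
1.75 [-18.3  -2.8   4.3]
1.7 [-27.6  -4.2   5.8]
1.65 [-36.9  -5.6   6.8]
1.6 [-46.3  -7.1   7.3]
1.55 [-55.7  -8.5   7.3]
1.5 [-65.  -10.    6.9]
1.45 [-74.4 -11.4   6. ]
1.4 [-83.7 -12.8   4.6]
1.35 [-92.9 -14.2   2.7]
1.3 [-102.   -15.6    0.4]
1.25 [-111.   -17.    -2.3]
1.2 [-119.8  -18.3   -5.6]
1.15 [-128.5  -19.7   -9.2]
1.1 [-137.   -21.   -13.3]
1.05 [-145.2  -22.2  -17.8]
1.0 [-153.2  -23.4  -22.8]
0.95 [-161.   -24.6  -28.1]
0.9 [-168.5  -25.8  -33.8]
0.85 [-175.7  -26.9  -39.9]
0.8 [-182.6  -27.9  -46.3]
0.75 [-189.2  -28.9  -53.1]
0.7 [-195.4  -29.9  -60.2]
0.65 [-201.3  -30.8  -67.7]
```

The bar is gripped: the 9 mm opening fits the 10 mm bar. I'll follow the arc slowly, at about 0.3 rad/s.

Call:
send_rows(steps=[[1, [-4.5, -0.7, 1.2], [0, 0, 0]], [1, [-9.1, -1.4, 2.4], [0, 0, 0]], [1, [-13.7, -2.1, 3.4], [0, 0, 0]], [1, [-18.3, -2.8, 4.3], [0, 0, 0]], [1, [-23, -3.5, 5.1], [0, 0, 0]], [1, [-27.6, -4.2, 5.8], [0, 0, 0]], [1, [-32.3, -4.9, 6.4], [0, 0, 0]], [1, [-36.9, -5.6, 6.8], [0, 0, 0]], [1, [-41.6, -6.4, 7.1], [0, 0, 0]], [1, [-46.3, -7.1, 7.3], [0, 0, 0]]])

```text
time: 14.82
tcp_pos: [603.9, 37.9, 270.2]
orientation: [-1.567, 0.0, -1.425]
contact_force: [2.0, 0.1, 2.3]
finger_gap: 0.106
```

Run:
```python
from h import *
np.set_printoptions(precision=3,suppress=True)
s=arm.read_state();print(s["time"],s["tcp_pos"],s["finger_gap"],turn(98.7,0),s["contact_force"],s["joints"])
```

```text
14.8167 [603.927  37.856 270.242] 0.10553317576547397 [-0.053  0.235  0.337] [1.964 0.053 2.294] [-0.115  0.621 -0.041  1.6    0.03   0.918 -0.02 ]
```

Forces are small. Continuing from q=1.6 to 1.35.

Call:
send_rows(steps=[[1, [-4.7, -0.7, 0], [0, 0, 0]], [1, [-9.4, -1.4, 0], [0, 0, 0]], [1, [-14, -2.1, -0.2], [0, 0, 0]], [1, [-18.7, -2.9, -0.4], [0, 0, 0]], [1, [-23.4, -3.6, -0.8], [0, 0, 0]], [1, [-28.1, -4.3, -1.3], [0, 0, 0]], [1, [-32.8, -5, -2], [0, 0, 0]], [1, [-37.4, -5.7, -2.7], [0, 0, 0]], [1, [-42, -6.4, -3.6], [0, 0, 0]], [1, [-46.6, -7.1, -4.6], [0, 0, 0]]])

```text
time: 15.65
tcp_pos: [557.3, 30.8, 265.4]
orientation: [-1.567, 0.0, -1.425]
contact_force: [0.2, 2.4, 1.4]
finger_gap: 0.104
```

Run:
```python
from h import *
np.set_printoptions(precision=3,suppress=True)
s=arm.read_state();print(s["time"],s["tcp_pos"],s["finger_gap"],turn(98.7,0),s["contact_force"],s["joints"])
y=np.radians(8.7);ex=np.array([np.cos(y),np.sin(y),0]);H=np.array([499.3,22,95])+100*ex
d=s["tcp_pos"]+[0,0,15]-H;print(d@ex,d[2],np.hypot(d@ex,d[2]),np.arctan2(d[2],-(d@ex)))
snap("scene","s13.png")
im=cv2.imread("pics/s13.png")[80:280,230:410];cv2.imwrite("pics/c23.png",cv2.resize(im,None,fx=3,fy=3,interpolation=2))
```

```text
15.65 [557.256  30.82  265.434] 0.10421494182251341 [-0.058  0.219  0.338] [0.209 2.411 1.418] [-0.11   0.562 -0.045  1.747  0.032  0.83  -0.024]
-41.37638976488676 185.43359150291684 189.99374328552628 1.351259444936448
```

View pics/c23.png

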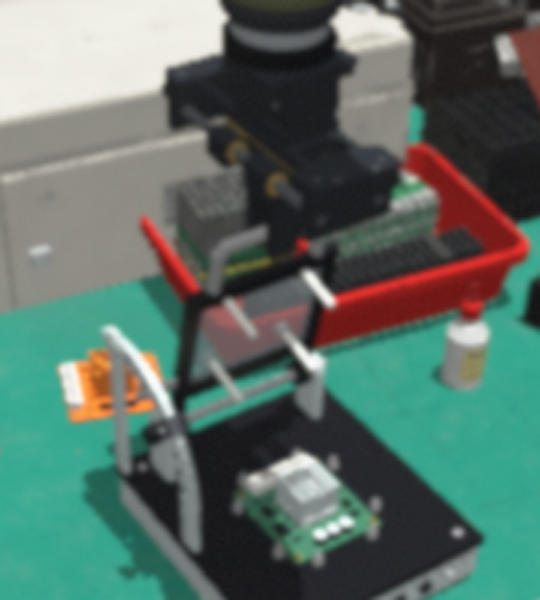

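Following well; q is about 1.35. Next down to 1.1.

Call:
send_rows(steps=[[1, [-4.6, -0.7, -1.1], [0, 0, 0]], [1, [-9.1, -1.4, -2.3], [0, 0, 0]], [1, [-13.6, -2.1, -3.6], [0, 0, 0]], [1, [-18.1, -2.8, -5], [0, 0, 0]], [1, [-22.5, -3.4, -6.6], [0, 0, 0]], [1, [-26.9, -4.1, -8.3], [0, 0, 0]], [1, [-31.3, -4.8, -10.1], [0, 0, 0]], [1, [-35.6, -5.5, -11.9], [0, 0, 0]], [1, [-39.9, -6.1, -13.9], [0, 0, 0]], [1, [-44.1, -6.8, -16], [0, 0, 0]]])

```text
time: 16.53
tcp_pos: [513.1, 24.1, 249.3]
orientation: [-1.567, 0.001, -1.425]
contact_force: [-0.5, 4.1, -0.1]
finger_gap: 0.102
```

Run:
```python
from h import *
np.set_printoptions(precision=3,suppress=True)
s=arm.read_state();print(s["time"],s["tcp_pos"],s["finger_gap"],turn(98.7,0),s["contact_force"],s["joints"])
y=np.radians(8.7);ex=np.array([np.cos(y),np.sin(y),0]);H=np.array([499.3,22,95])+100*ex
d=s["tcp_pos"]+[0,0,15]-H;print(d@ex,d[2],np.hypot(d@ex,d[2]),np.arctan2(d[2],-(d@ex)))
snap("scene","s14.png");snap("top","t14.png")
im=cv2.imread("pics/s14.png")[170:270,250:350];b=cv2.imread("pics/t14.png")[180:280,240:340];cv2.imwrite("pics/c24.png",np.hstack([cv2.resize(x,None,fx=4,fy=4,interpolation=2) for x in (im,b)]))
```

```text
16.5333 [513.099  24.107 249.293] 0.10238844250714578 [-0.06   0.208  0.329] [-0.48   4.107 -0.125] [-0.106  0.525 -0.048  1.893  0.036  0.72  -0.028]
-86.04147037408529 169.29344592770138 189.90367415668962 1.1005795506291973
```

View pics/c24.png

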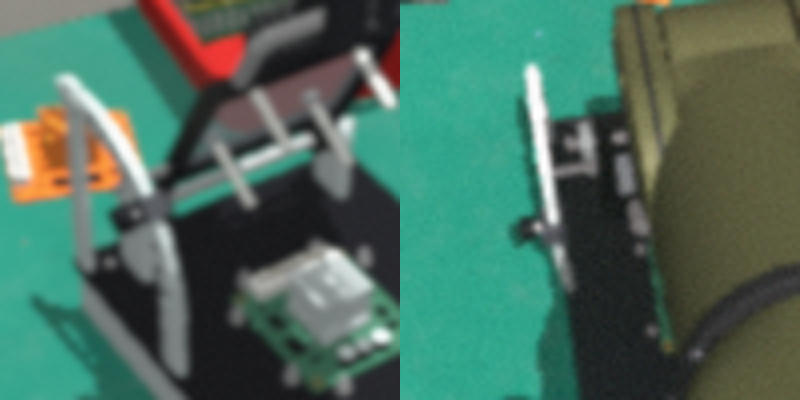

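Run:
```python
from h import *
a=np.mean([cv2.imread(f"pics/t{i}.png").astype(float) for i in range(6)],0)[218:258,258:298]
b=np.mean([cv2.imread(f"pics/s{i}.png").astype(float) for i in range(10)],0)[200:240,268:308]
f=lambda x:cv2.resize(np.clip(x*1.7,0,255).astype(np.uint8),None,fx=10,fy=10,interpolation=2)
cv2.imwrite("pics/c25.png",np.hstack([f(a),f(b)]))
```

```text
(no output)
```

View pics/c25.png

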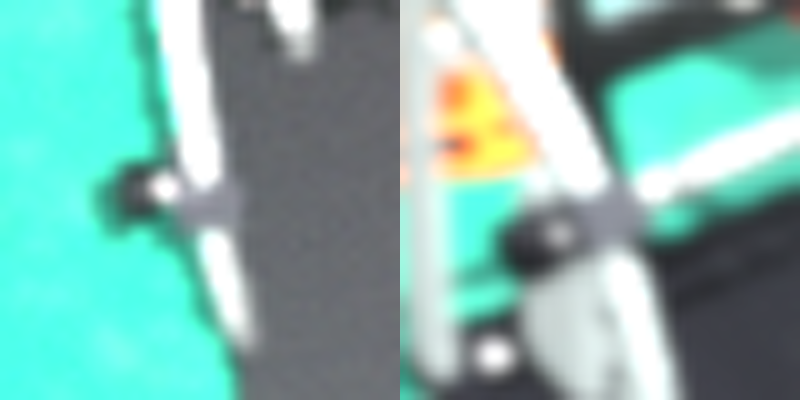

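```bash
cat >> h.py <<'E'
YAW=np.radians(8.7);EX=np.array([np.cos(YAW),np.sin(YAW),0]);EY=np.array([-EX[1],EX[0],0]);EZ=np.array([0,0,1.])
NC={"top":np.array([499.1,21.2,50]),"scene":np.array([498.8,23.8,50]),"rob":np.array([499.3,22,50])}
def hw(n): return NC[n]+100*EX+45*EZ
def pt(n,r,q,y,dt=0): # r radial, tangential dt (toward increasing q)
    er=-np.cos(q)*EX+np.sin(q)*EZ; et=np.sin(q)*EX+np.cos(q)*EZ
    return hw(n)+r*er+dt*et+y*EY
E
python3 - <<'E'
from h import *
import itertools
np.set_printoptions(precision=0,suppress=True)
off={"top":([258,218],0),"scene":([268,200],400)}
for n in off:
    o,a=off[n]
    f=lambda P:(proj(n,P)-o+.45)*10+[a,0]
    for q in(.6,.7,.8,.9,1.0): print(n,q,"outer rail",f([pt(n,85,q,98)])[0])
    for r,y,t in ((26,17,14),(17,26,14),(14,17,26),(26,14,17),(14,26,17),(17,14,26)):
        P=f([pt(n,85+i*r/2,.75,98+j*y/2,k*t/2) for i,j,k in itertools.product((-1,1),repeat=3)])
        print(n,(r,y,t),P.min(0),P.max(0))
E
```

```text
top 0.6 outer rail [214. 221.]
top 0.7 outer rail [210. 198.]
top 0.8 outer rail [205. 172.]
top 0.9 outer rail [200. 144.]
top 1.0 outer rail [195. 114.]
top (26, 17, 14) [168. 128.] [247. 243.]
top (17, 26, 14) [151. 136.] [264. 234.]
top (14, 17, 26) [166. 124.] [249. 246.]
top (26, 14, 17) [173. 124.] [242. 247.]
top (14, 26, 17) [151. 135.] [264. 235.]
top (17, 14, 26) [171. 121.] [244. 249.]
scene 0.6 outer rail [615. 292.]
scene 0.7 outer rail [602. 256.]
scene 0.8 outer rail [588. 220.]
scene 0.9 outer rail [572. 184.]
scene 1.0 outer rail [555. 149.]
scene (26, 17, 14) [529. 188.] [663. 287.]
scene (17, 26, 14) [518. 183.] [672. 293.]
scene (14, 17, 26) [528. 165.] [662. 310.]
scene (26, 14, 17) [532. 184.] [659. 291.]
scene (14, 26, 17) [518. 177.] [672. 298.]
scene (17, 14, 26) [532. 167.] [659. 308.]
```

Run:
```python
from h import *
np.set_printoptions(precision=0,suppress=True)
off={"top":([258,218],0),"scene":([268,200],400)}
for n in off:
    o,a=off[n]
    f=lambda P:(proj(n,P)-o+.45)*10+[a,0]
    print(n,"r85..91 rail line",[f([pt(n,r,q,98)])[0] for r in(80,85,91) for q in(.5,.8,1.0)])
    for q in(.65,.7,.75,.8,.85): print(n,q,"lowout",f([pt(n,100,q,89.5,-7),pt(n,100,q,106.5,-7)]).ravel(),"upout",f([pt(n,100,q,89.5,7),pt(n,100,q,106.5,7)]).ravel(),"uprail",f([pt(n,90,q,98,7)])[0])
```

```text
top r85..91 rail line [array([217., 227.]), array([204., 161.]), array([195., 106.]), array([218., 242.]), array([205., 172.]), array([195., 114.]), array([220., 261.]), array([206., 185.]), array([196., 123.])]
top 0.65 lowout [253. 265. 186. 275.] upout [246. 227. 179. 236.] uprail [210. 204.]
top 0.7 lowout [250. 252. 184. 262.] upout [243. 211. 176. 221.] uprail [207. 190.]
top 0.75 lowout [248. 238. 181. 248.] upout [240. 195. 173. 205.] uprail [205. 176.]
top 0.8 lowout [245. 224. 178. 233.] upout [237. 179. 170. 188.] uprail [202. 161.]
top 0.85 lowout [242. 208. 175. 218.] upout [235. 162. 167. 171.] uprail [199. 145.]
scene r85..91 rail line [array([616., 325.]), array([580., 223.]), array([549., 157.]), array([626., 328.]), array([588., 220.]), array([555., 149.]), array([639., 333.]), array([597., 216.]), array([562., 140.])]
scene 0.65 lowout [681. 290. 613. 319.] upout [660. 230. 592. 258.] uprail [607. 244.]
scene 0.7 lowout [674. 269. 606. 298.] upout [651. 208. 583. 237.] uprail [600. 225.]
scene 0.75 lowout [666. 247. 598. 276.] upout [642. 187. 574. 215.] uprail [592. 206.]
scene 0.8 lowout [658. 226. 590. 254.] upout [633. 166. 565. 194.] uprail [583. 187.]
scene 0.85 lowout [649. 204. 581. 232.] upout [623. 145. 555. 172.] uprail [574. 168.]
```

Run:
```python
from h import *
np.set_printoptions(precision=1,suppress=True)
for n,im,o in (("top","t14.png",(262,200)),("scene","s14.png",(262,195))):
    c=cv2.imread("pics/"+im)[o[1]:o[1]+50,o[0]:o[0]+50]
    cv2.imwrite(f"pics/c26{n}.png",cv2.resize(np.clip(c*1.6,0,255).astype(np.uint8),None,fx=8,fy=8,interpolation=2))
    f=lambda P:(proj(n,P)-o+.44)*8
    for q in(1.05,1.1,1.15): print(n,q,f([pt(n,74,q,98),pt(n,74,q,80)]).ravel())
    print("hinge ends",f([pt(n,0,1,66),pt(n,0,1,80)]).ravel())
a=cv2.imread("pics/c26top.png");b=cv2.imread("pics/c26scene.png");cv2.imwrite("pics/c26.png",np.hstack([a,b]))
```

```text
top 1.05 [122.  210.9 178.2 203. ]
top 1.1 [120.3 200.  176.5 192. ]
top 1.15 [118.5 188.8 174.8 180.9]
hinge ends [215.  124.2 173.9 130. ]
scene 1.05 [156.  161.4 212.1 138.6]
scene 1.1 [149.8 150.  205.9 127.3]
scene 1.15 [143.5 139.  199.6 116.4]
hinge ends [193.9 218.6 153.2 235.6]
```

View pics/c26.png

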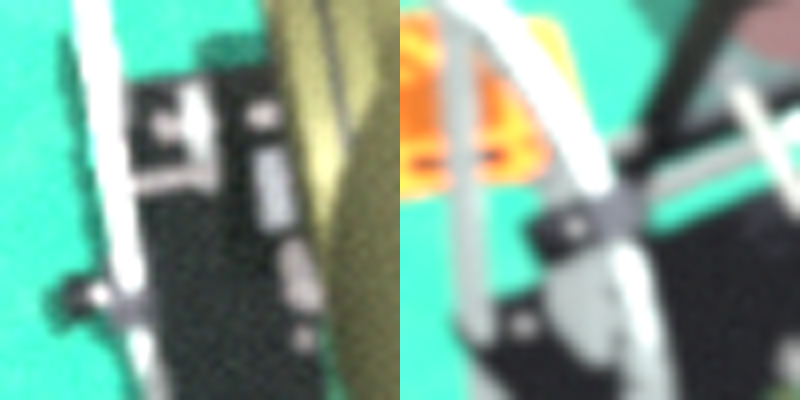

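Run:
```python
from h import *
np.set_printoptions(precision=1,suppress=True)
n="top";o=(255,185)
f=lambda P:(proj(n,P)-o+.44)*8
for q in(1.8,1.85,1.9): print(q,f([pt(n,74,q,98),pt(n,74,q,74)]).ravel())
print("hinge",f([pt(n,0,1,80),pt(n,0,1,66)]).ravel())
for r in (85,88,91): print("rail",r,f([pt(n,r,q,98) for q in (.35,1.2,1.9)]).ravel())
```

```text
1.8 [154.  162.1 228.9 151.7]
1.85 [152.7 151.9 227.6 141.5]
1.9 [151.6 141.9 226.3 131.6]
hinge [229.9 250.  271.  244.2]
rail 85 [203.  478.2 172.1 303.9 147.5 123.6]
rail 88 [204.  486.3 171.9 305.7 146.4 118.6]
rail 91 [204.9 494.4 171.7 307.5 145.3 113.5]
```

Call:
send_rows(steps=[[1, [-4.2, -0.4, -2.2], [0, 0, 0]], [1, [-8.2, -0.8, -4.5], [0, 0, 0]], [1, [-12.3, -1.3, -6.9], [0, 0, 0]], [1, [-16.2, -1.8, -9.5], [0, 0, 0]], [1, [-20.1, -2.4, -12.1], [0, 0, 0]], [1, [-24, -3, -14.8], [0, 0, 0]], [1, [-27.8, -3.5, -17.6], [0, 0, 0]], [1, [-31.5, -4, -20.5], [0, 0, 0]], [1, [-31.5, -4, -20.5], [0, 0, 0]]])

```text
time: 17.38
tcp_pos: [481.3, 19.3, 228.3]
orientation: [-1.568, -0.0, -1.425]
contact_force: [0.8, 2.0, -2.2]
finger_gap: 0.106
```

Run:
```python
from h import *
np.set_printoptions(precision=3,suppress=True)
s=arm.read_state();print(s["time"],s["tcp_pos"],s["finger_gap"],turn(98.7,0),s["contact_force"],s["joints"])
d=s["tcp_pos"]+[0,0,15]-hw("rob");print(np.hypot(d@EX,d[2]),np.arctan2(d[2],-(d@EX)))
for n in("top","scene"):
    cv2.imwrite(f"pics/{n[0]}15.png",np.mean([snap(n,f"{n[0]}15_{i}.png").astype(float) for i in range(4)],0))
a=cv2.imread("pics/t15.png")[200:250,262:312];b=cv2.imread("pics/s15.png")[195:245,262:312]
cv2.imwrite("pics/c27.png",np.hstack([cv2.resize(np.clip(c*1.7,0,255).astype(np.uint8),None,fx=8,fy=8,interpolation=2) for c in(a,b)]))
np.set_printoptions(precision=1,suppress=True)
for n,o,ad in (("top",(262,200),0),("scene",(262,195),400)):
    f=lambda P:(proj(n,P)-o+.44)*8+[ad,0]
    for q in(.75,.8,.9): print(n,q,"74:",f([pt(n,74,q,98)])[0],"60:",f([pt(n,60,q,98)])[0],"55,y66:",f([pt(n,55,q,66)])[0])
```

```text
17.3833 [481.322  19.327 228.303] 0.10619108700648267 [-0.004  0.156  0.366] [ 0.842  1.95  -2.18 ] [-0.105  0.519 -0.047  2.006  0.041  0.615 -0.035]
189.62916751278334 0.8979794507073295
top 0.75 74: [132.2 271. ] 60: [130.  244.6] 55,y66: [226.8 221.5]
top 0.8 74: [130.5 261.8] 60: [128.6 237.2] 55,y66: [225.7 214.7]
top 0.9 74: [127.2 242.3] 60: [126.  221.6] 55,y66: [223.5 200.4]
scene 0.75 74: [589.7 234. ] 60: [571.9 238.7] 55,y66: [663.1 199.7]
scene 0.8 74: [584.6 221.5] 60: [567.8 228.7] 55,y66: [659.4 190.7]
scene 0.9 74: [573.8 196.9] 60: [559.1 209. ] 55,y66: [651.6 173. ][ WARN:0@14.520] global loadsave.cpp:1063 imwrite_ Unsupported depth image for selected encoder is fallbacked to CV_8U.
```

View pics/c27.png

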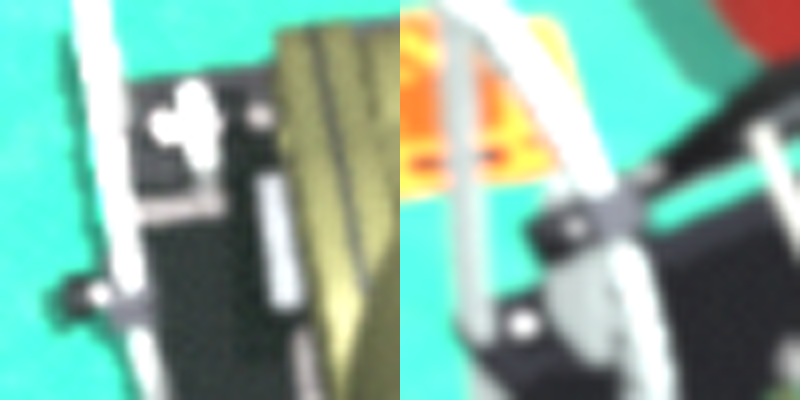

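Run:
```python
from h import *
import glob
np.set_printoptions(precision=2,suppress=True,linewidth=150)
av=lambda n:np.mean([cv2.imread(f).astype(float) for f in [f"pics/{n}{i}.png" for i in (0,1,2,3,4,5,6,7,10)]],0)
T=av("t");S=av("s")
# profiles along rail centre line: top from (205,150)->(225,270) in 10x crop ; scene (575,150)->(640,290)
def prof(I,o,a,b,n=29):
    P=np.linspace(a,b,n); px=(P/10-.45+o).astype(np.float32)
    v=cv2.remap(I.mean(2).astype(np.float32),px[:,0].reshape(-1,1),px[:,1].reshape(-1,1),1)[:,0]
    print(np.c_[P[:,1],v].T.round(0))
prof(T,[258,218],np.array([200,140]),np.array([226,270]),27)
prof(S,[268,200],np.array([565,140])-[400,0],np.array([645,300])-[400,0],33)
```

```text
[[140. 145. 150. 155. 160. 165. 170. 175. 180. 185. 190. 195. 200. 205. 210. 215. 220. 225. 230. 235. 240. 245. 250. 255. 260. 265. 270.]
 [220. 223. 226. 230. 229. 224. 206. 187. 155. 127. 110.  95.  91.  87.  86.  87.  94. 101. 118. 133. 145. 156. 159. 163. 166. 167. 163.]]
[[140. 145. 150. 155. 160. 165. 170. 175. 180. 185. 190. 195. 200. 205. 210. 215. 220. 225. 230. 235. 240. 245. 250. 255. 260. 265. 270. 275. 280.
  285. 290. 295. 300.]
 [234. 230. 227. 228. 228. 225. 221. 219. 202. 180. 150. 125. 110.  99.  97.  95.  95.  95.  95.  96. 101. 105. 116. 128. 145. 158. 169. 179. 178.
  172. 167. 164. 160.]]
```

Both views put the clamp at about 0.775 rad. I'll lower to there and compare visually.

Call:
send_rows(steps=[[1, [-3, -0.3, -2.3], [0, 0, 0]], [1, [-6, -0.7, -4.8], [0, 0, 0]], [1, [-9, -1, -7.5], [0, 0, 0]], [1, [-12, -1.4, -10.3], [0, 0, 0]], [1, [-14.8, -1.8, -13.2], [0, 0, 0]], [1, [-17.1, -2.2, -15.6], [0, 0, 0]], [1, [-17.1, -2.2, -15.6], [0, 0, 0]], [1, [-17.1, -2.2, -15.6], [0, 0, 0]]])

```text
time: 18.45
tcp_pos: [464.7, 17.0, 213.2]
orientation: [-1.568, -0.001, -1.426]
contact_force: [-0.1, -2.9, 0.2]
finger_gap: 0.105
```

Run:
```python
from h import *
np.set_printoptions(precision=3,suppress=True)
s=arm.read_state();print(s["time"],s["tcp_pos"],s["finger_gap"],turn(98.7,0),s["contact_force"],s["joints"])
d=s["tcp_pos"]+[0,0,15]-hw("rob");print(np.hypot(d@EX,d[2]),np.arctan2(d[2],-(d@EX)))
for n in("top","scene"):
    cv2.imwrite(f"pics/{n[0]}16.png",np.mean([snap(n,f"{n[0]}16_{i}.png").astype(float) for i in range(4)],0).astype(np.uint8))
a=cv2.imread("pics/t16.png")[200:250,262:312];b=cv2.imread("pics/s16.png")[195:245,262:312]
cv2.imwrite("pics/c28.png",np.hstack([cv2.resize(np.clip(c*1.7,0,255).astype(np.uint8),None,fx=8,fy=8,interpolation=2) for c in(a,b)]))
np.set_printoptions(precision=1,suppress=True)
for n,o,ad in (("top",(262,200),0),("scene",(262,195),400)):
    f=lambda P:(proj(n,P)-o+.44)*8+[ad,0]
    for q in(.72,.775,.83): print(n,q,[f([pt(n,60,q,y)])[0] for y in (66,85,98)])
```

```text
18.45 [464.731  17.027 213.173] 0.1048870818857583 [0.004 0.175 0.381] [-0.103 -2.885  0.23 ] [-0.106  0.526 -0.046  2.069  0.046  0.545 -0.04 ]
189.57682338585107 0.778871018542271
top 0.72 [array([228.6, 235.1]), array([170.5, 243.3]), array([130.7, 248.9])]
top 0.775 [array([227.3, 227.1]), array([169.1, 235.3]), array([129.3, 241. ])]
top 0.83 [array([226. , 218.7]), array([167.8, 227. ]), array([127.8, 232.6])]
scene 0.72 [array([672. , 203.8]), array([614.2, 228. ]), array([574.2, 244.7])]
scene 0.775 [array([667.7, 192.9]), array([609.9, 217. ]), array([569.8, 233.7])]
scene 0.83 [array([663.2, 182.2]), array([605.3, 206.2]), array([565.2, 222.8])]
```

View pics/c28.png

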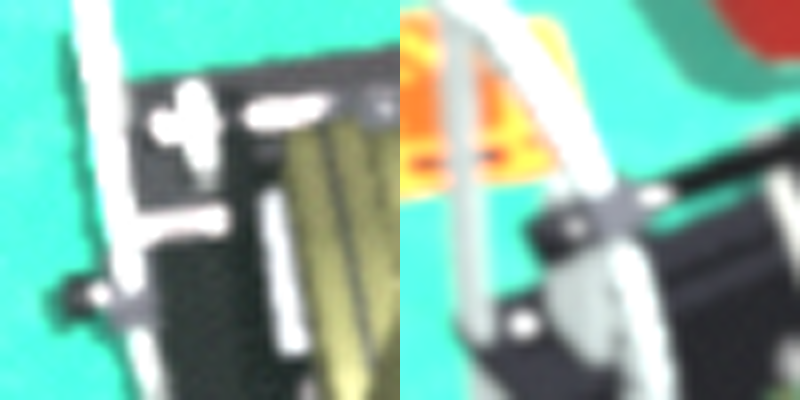

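View pics/s16.png

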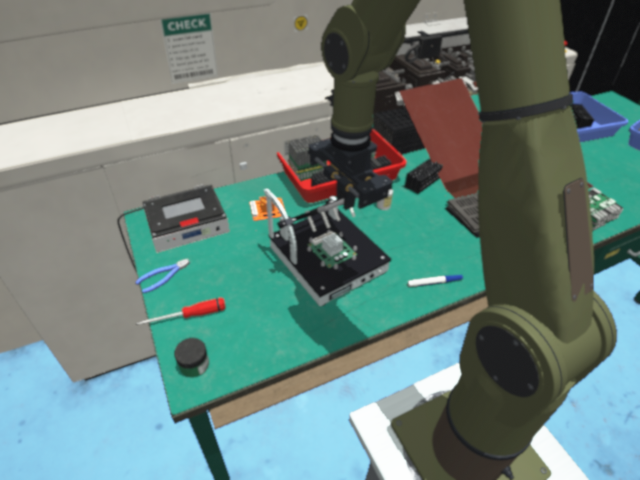

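Run:
```python
from h import *
from scipy.optimize import least_squares
np.set_printoptions(precision=2,suppress=True,linewidth=150)
av0=np.mean([cv2.imread(f"pics/t{i}.png").astype(float) for i in (0,1,2,3,4,5)],0)
ims={1.85:(av0,(196,212)),1.1006:(cv2.imread("pics/t14.png").astype(float),(217,229)),.898:(cv2.imread("pics/t15.png").astype(float),(220,233)),.779:(cv2.imread("pics/t16.png").astype(float),(221,235))}
obs={}
for q,(I,(r0,r1)) in ims.items():
    g=I.mean(2);g2=g-0
    if q==1.85: g2=I[:,:,2] # red channel vs green bench
    for c in (282,284,286):
        col=g2[r0:r1,c]; w=np.clip(col-np.min(col)-0.35*(col.max()-col.min()),0,None); m=(w*np.arange(r0,r1)).sum()/w.sum()
        obs[(q,c)]=m
    print(q,[round(obs[(q,c)],2) for c in(282,284,286)], g2[r0:r1,284].round(0))
def pred(q,c,r,da):
    P=proj("top",[pt("top",r,q+da,66),pt("top",r,q+da,98)])
    return P[0,1]+(c-P[0,0])*(P[1,1]-P[0,1])/(P[1,0]-P[0,0])
def res(x,fixda=True): return [pred(q,c,x[0],x[2])+x[1]-m for (q,c),m in obs.items()]
s=least_squares(res,[60,0,0]);print(s.x,s.fun)
s=least_squares(lambda x:res([x[0],x[1],0]),[60,0]);print(s.x,s.fun)
```

```text
1.85 [np.float64(205.42), np.float64(206.06), np.float64(207.93)] [ 34.  31.  36.  35.  40.  38.  41.  66. 153. 213. 162.  94.  51.  52.  96. 144.]
1.1006 [np.float64(221.24), np.float64(220.66), np.float64(219.19)] [ 95.  57.  47.  69. 106. 116.  77.  44.  35.  34.  35.  34.]
0.898 [np.float64(225.83), np.float64(225.52), np.float64(222.63)] [ 56.  53.  47.  51.  83. 116. 123.  82.  45.  37.  35.  34.  35.]
0.779 [np.float64(227.55), np.float64(227.27), np.float64(226.4)] [ 52.  52.  56.  60.  77. 123. 163. 141.  98.  54.  36.  34.  34.  36.]
[53.92  5.72  0.32] [ 1.33  0.41 -1.74 -0.58 -0.28  0.9  -0.91 -0.88  1.72 -0.18 -0.19  0.4 ]
[51.44 -0.11] [ 1.17  0.25 -1.89 -0.05  0.25  1.44 -0.89 -0.86  1.75 -0.59 -0.59 -0.  ]
```

Run:
```python
from h import *
from scipy.optimize import least_squares
np.set_printoptions(precision=3,suppress=True,linewidth=150)
obs={1.85:205.1,1.1006:221.5,.898:225.5,.779:227.25};c=284
def pred(q,r,da):
    P=proj("top",[pt("top",r,q+da,66),pt("top",r,q+da,98)])
    return P[0,1]+(c-P[0,0])*(P[1,1]-P[0,1])/(P[1,0]-P[0,0])
for f in (lambda x:[pred(q,x[0],0)+x[1]-m for q,m in obs.items()],lambda x:[pred(q,x[0],x[2])+x[1]-m for q,m in obs.items()]):
    s=least_squares(f,[60,0,0]);print(s.x,s.fun)
# clamp in top: row of block centre 206/10-.45+218
row=206/10-.45+218
for b in(0,-.3,-.6):
  for r in (92,96,98,100):
    qs=np.linspace(.6,1,81);R=[proj("top",[pt("top",r,q,98)])[0,1]+b for q in qs];print(b,r,round(np.interp(row,R[::-1],qs[::-1]),3),end=' | ')
  print()
```

```text
[56.325 -0.314  0.   ] [ 0.089 -0.268 -0.144  0.323]
[57.582 -3.872 -0.179] [-0.004  0.06  -0.131  0.075]
0 92 0.736 | 0 96 0.77 | 0 98 0.785 | 0 100 0.8 | 
-0.3 92 0.725 | -0.3 96 0.76 | -0.3 98 0.776 | -0.3 100 0.791 | 
-0.6 92 0.714 | -0.6 96 0.749 | -0.6 98 0.766 | -0.6 100 0.781 |
```

Frame angle from the travelled chord is 0.773–0.779, and the clamp is at 0.775 in both views. One last look at the board and the hold before handing in.

Call:
send_rows(steps=[[1, [0, 0, 0], [0, 0, 0]], [1, [0, 0, 0], [0, 0, 0]], [1, [0, 0, 0], [0, 0, 0]], [1, [0, 0, 0], [0, 0, 0]]])

```text
time: 19.18
tcp_pos: [465.0, 17.1, 213.4]
orientation: [-1.567, -0.0, -1.426]
contact_force: [-0.1, -4.3, 0.5]
finger_gap: 0.103
```

Run:
```python
from h import *
np.set_printoptions(precision=3,suppress=True)
s=arm.read_state();print(s["time"],s["tcp_pos"],s["finger_gap"],s["contact_force"],s["qvel"])
d=s["tcp_pos"]+[0,0,15]-hw("rob");print(np.arctan2(d[2],-(d@EX)))
snap("scene","s17.png")
im=cv2.imread("pics/s17.png")[170:300,250:400];cv2.imwrite("pics/c29.png",cv2.resize(np.clip(im*1.3,0,255).astype(np.uint8),None,fx=4.5,fy=4.5,interpolation=2))
```

```text
19.1833 [464.991  17.118 213.425] 0.10303530876922619 [-0.066 -4.274  0.476] [-0.    -0.001 -0.     0.001 -0.003  0.    -0.001]
0.7808169253296225
```

View pics/c29.png

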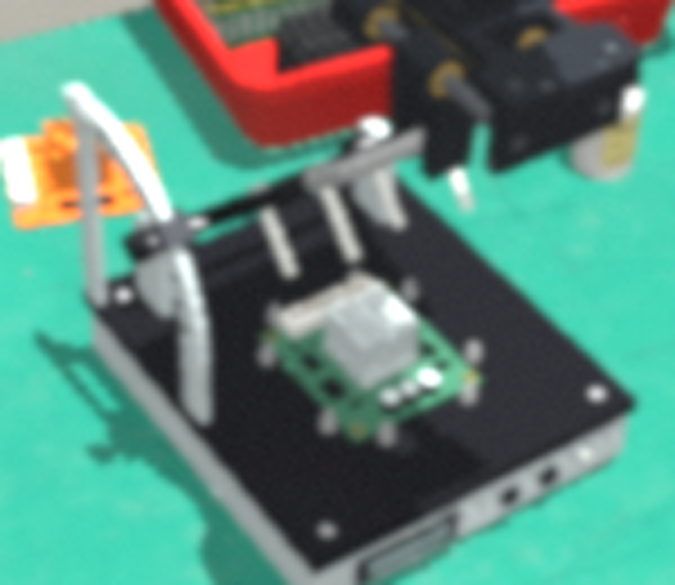

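Call:
send_rows(steps=[[1, [-0.3, -0.3, -0.3], [0, 0, 0]], [1, [-0.4, -0.5, -0.4], [0, 0, 0]], [1, [-0.4, -0.5, -0.4], [0, 0, 0]], [1, [-0.4, -0.5, -0.4], [0, 0, 0]], [1, [-0.4, -0.5, -0.4], [0, 0, 0]], [1, [-0.4, -0.5, -0.4], [0, 0, 0]]])

```text
time: 19.73
tcp_pos: [464.6, 17.1, 213.0]
orientation: [-1.567, 0.0, -1.425]
contact_force: [-2.2, -5.1, 1.4]
finger_gap: 0.099
```

Run:
```python
from h import *
s=arm.read_state();d=s["tcp_pos"]+[0,0,15]-hw("rob");print(s["tcp_pos"],s["contact_force"],s["finger_gap"],np.arctan2(d[2],-(d@EX)))
print(arm.sign_off())
```

```text
[464.59301542  17.06411891 213.00526576] [-2.23363021 -5.06481398  1.37959852] 0.0991064573787131 0.7777545554023974
the job is handed in; nothing more can be done
None
```

I seated the power board in the nest with its white header towards the hinge and let go of it. I then lowered the press frame slowly by its bar to the index clamp. I handed in at about 19.7 s, still holding the frame.

- **Board:** it touched down at the expected seated height with about 3 N. The last picture shows it flat between the edge pins. I judged this from the scene camera only, because the arm blocked the top camera.
- **Pointer:** the frame angle is about 0.773 to 0.778 rad. The clamp measures about 0.775 rad in both views, with an uncertainty of roughly 0.01 to 0.015 rad. I could not see the pointer's tip itself because the rail and clamp hide it, so the alignment comes from the bar's travel and the measured clamp angle.
- **Hold:** the bar is gripped at 25 N with an opening of about 9 mm. A sideways force of about 5 N (from slight misalignment) remained at hand-in. My last small nudge was meant to reduce it, but it rose from 4.3 N to 5.1 N.
- **Other things:** I did not touch the clamp, the orange look-alike or the other things on the bench.

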